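# Pull-test a stick-on hook with a spring scale

## Task

Pull-test the blue stick-on hook: lay the yellow spring scale on the bench with its metal hook round the blue peg and let go of it, then take it by its D-handle and draw it straight away from the peg until the pointer stands in the red band, never past the band, and hold it there for a good second. Ease it back to zero without letting it snap, then hang the scale by its D-handle on the hook of the stand and leave it hanging still. Leave the other things on the bench where they are.

Things in the scene. Friction and masses are not known exactly. Their poses are not given: they have to be found in the camera images.
- scale: Yellow linear spring scale, 0.2 kg, lying face up. Housing 130 (its x) x 30 (y) x 26 (z) mm; origin at the centre of the housing's underside; x points to the metal hook, -x to the D-handle, z out of the face. From x = -118 mm (handle) to +114 mm (hook end, rod home). On the white face a dark blue pointer moves in a slot past 1 N ticks, 5 mm apart; the 8 mm red band is centred on the 10 N tick.
- scale_handle: The scale's D-handle, rigid with the housing: a flat loop of 6 mm bar. Origin at the middle of its crossbar, at x = -115 mm, z = 13 mm of the scale; axes as the scale's. The crossbar runs along y and has a black sleeve; the loop is 50 mm wide outside, 38 mm inside, with 47 mm open between crossbar and housing.
- scale_rod (a joint): How far the sprung rod with the metal hook is drawn out of the housing, in m: 0 home (pointer at zero), 0.050 at the middle of the red band (10 N), the band is 0.046 to 0.054, end of travel 0.075. The spring starts to give at 0.5 N, then 190 N/m (1.9 N per 10 mm).
- scale_hook (a point): Centre of the scale's metal hook: an eye of 5 mm wire, 22 mm wide inside, flat in the scale's x-y plane, 13 mm above its underside. Its mouth (17 mm) is at the +y side next to the housing; its closed far end (+x) bears on the peg, then the peg is 7 mm ahead of this centre. It is 98 mm ahead of the housing's centre with the rod home and moves out with the rod.
- blue: Metal plate 120 x 100 x 3 mm fixed to the bench with the blue stick-on hook to be tested: a 44 mm square base, top 7 mm above the bench, and a peg. Origin under the base's centre, z up; the scale is pulled towards -x, where the plate's edge is at -55 mm. Two toggle clamps with red levers hold its +x edge, from 45 to 140 mm, 41 mm high.
- blue_peg (a point): The blue peg's centre 13 mm above the bench, the height of the metal hook when the scale lies on the bench. Axes as blue. The peg is 8 mm thick, leans 20 degrees towards +x and ends 40 mm above the bench in a 12 mm ball, 8 mm towards +x of this point.
- grey_peg (a point): The same on a second plate like the first, with a grey stick-on hook; not to be tested. The two plates may have changed places.
- stand: Fixed hook stand: round foot 110 mm across, 16 mm high, white post 14 mm thick and 330 mm tall with a knob on top, and one steel hook pointing to -x. Origin at the centre of the foot's underside, z up.
- stand_hook (a point): Resting point on the axis of the stand's hook, 285 mm above the bench, 45 mm from the post's axis; axes as the stand's. The hook is an 8 mm bar, level from the post to 13 mm beyond this point (-x), then turned up: its tip is 29 mm beyond and 28 mm above this point.
- tape_roll: Bystander: roll of brown packing tape, 92 mm across, 48 mm high, lying flat; origin at the centre of its underside.
- cleaner: Bystander: small white bottle with a green label and a red cap, 52 mm across, 130 mm high; origin at the centre of its underside.
- cutter: Bystander: orange and black safety cutter, 145 mm long, lying along its x; origin under its middle.
- scanner: Bystander: black handheld scanner, 185 mm long, 34 mm high, lying; origin under its head.
- parts_tray: Bystander: grey tray 110 x 150 x 35 mm holding spare stick-on hooks; origin at the centre of its underside.
- carton: Bystander: small closed carton 70 x 90 x 60 mm; origin at the centre of its underside.

How it is judged:
By the outcome, as a careful person would: the job done as asked, in the order asked, and still so for the second after the job is handed in, with the robot touching nothing.
It also fails if it takes over 72 s, if anything falls off the work surface, if the arm or the gripper's body presses on something with over 40 N, if the wrist force passes 120 N, or if a joint passes its speed limit or range.

## Robot

A 6-joint arm with a two-finger parallel gripper is mounted at the origin on the work surface. World frame = base frame: x ahead of the robot, y to its left, z up, the work surface at z = 0. Lengths are in m, angles in degrees, forces in N, time in s.
With the tool pointing down it reaches from about 0.3 to 0.75 m from the base axis. Payload 8.5 kg.
Tool frame: the origin (TCP) lies midway between the tips of the shut fingers; the grasp point (between the pads) lies 19 mm behind it; z points along the fingers, y is the direction in which the jaws open and shut (so a half turn about z gives the same grasp; the last joint's range is limited). The gripper opens to 85 mm and grips with 20 to 120 N. Pads are 22 mm wide; open, the fingers measure 114 mm over their backs; the gripper's body (76 mm by 85 mm) begins 54 mm behind the grasp point. The pads swing forward as they close: fully open they stand 13 mm farther back than shut.
Start: joints at [59.971, 21.807, 74.336, -0, 83.858, -12.336], TCP at [0.167, 0.524, 0.2] pointing down, gripper open.
Joint ranges: [-178.18, 178.18], [-50.72, 133.34], [12.68, 142.11], [-81.47, 261.47], [9.98, 163.14], [-165.26, 165.26]. Speed limits (degrees/s): [136.94, 136.94, 180, 180, 180, 180].

## Interface

Orientations are given as a 3x3 rotation matrix whose columns are the frame's x, y, z axes.
In Python, from rig import env, viewer, ticket gives the robot as it stands. The module is installed in compiled form; this text tells all that it offers.
- The arm moves only by the shell command python3 -m pendant 'ROWS' [FORCE]. ROWS is JSON, a list of rows, each a list of 3 entries, a list of its own where there are three numbers: the shift along the world's x, y, z in mm, then the turn about the world's z in rad, then the opening, from -1 (shut) to 1 (fully open). A call has 1 to 12 rows; each row shifts and turns the pose as measured when the row begins; what a row does not reach is not made up. A row lasts 1/8 s, in which the tool goes at most 62.5 mm and 10.7 degrees, less where a joint would pass 70% of its speed; a pose out of reach is approached as far as the arm can. A call with a gripper value outside its range is refused whole. The fingers move at their own pace and stop on an object; FORCE is the grip in N (left out, the last holds). Time passes only in rows, so rows that do not move let the fingers close. It gives the time, the measured TCP pose, the force and the opening at its end, in the units of the state.
- env.observe(): the state, without advancing time (a new reading comes with each control period).
- viewer.get_image(name): name is "scene" or "top" or "wrist"; returns (picture, depth): 420x560x3 uint8, red, green, blue; 420x560 float32, m along the optical axis (not along the pixel's ray), 0 where there is no reading.
- viewer.camera_params(name): a dict with "fx", "fy", "cx", "cy" (pixels), "rvec" (rotation vector, rad) and "tvec" (3), from world to camera coordinates, as OpenCV has them; the wrist camera has in their place "T_tool_cam" (4x4, takes a point from camera to tool coordinates, whose origin is the TCP and whose axes are the flange's). Camera axes: x right, y down, z forward; pixel columns grow to the right and rows downward; lengths in m; the calibration is good to about 2 mm. A picture is of the moment at which its call begins: read the wrist's pose just before it. camera_params takes no time and is no camera call.
- ticket.close_job(): hands the job in, once; it reports no verdict.
The state is a dict: "time_s": time; "q": joint angles; "qvel": joint speeds; "joint_efforts": joint torques, N m; "position": TCP position; "tool_rot": TCP orientation; "ft_force": force on the tool from outside, world axes, zero at the start; "wrist_torque": the same for the moment, N m; "grip_width": finger opening in m.
Only numpy, scipy, OpenCV 4.12 (cv2) and the standard library are available. Lean on these libraries where they do the work, as an engineer would, in place of code of your own. Each camera call takes 0.05 s, during which the arm holds its last target. There are 200 camera calls.

## Working session

There is one attempt and no reset: what is moved stays moved. The work goes in short steps, Python scripts to look and compute and a shell command to move; the robot and the scene stay as the last step left them, time stands still between calls to the robot, and variables do not carry over. Pictures are saved under pics/ and viewed, about 8 in all and at most 12, crops included, and the job is handed in when it is done.

```bash
mkdir -p pics
cat > h.py <<'E'
import numpy as np, cv2
from rig import env, viewer, ticket
def cam(n):
    p=viewer.camera_params(n); K=np.array([[p['fx'],0,p['cx']],[0,p['fy'],p['cy']],[0,0,1.]])
    if 'rvec' in p:
        R=cv2.Rodrigues(np.array(p['rvec'],float))[0]; t=np.array(p['tvec'],float).ravel()
        return K,R.T,-R.T@t
    s=env.observe(); T=np.array(p['T_tool_cam']); Rt=np.array(s['tool_rot']); 
    return K,Rt@T[:3,:3],Rt@T[:3,3]+np.array(s['position'])
def shot(n,f=None):
    c=cam(n); im,d=viewer.get_image(n)
    if f: cv2.imwrite('pics/'+f,cv2.cvtColor(im,cv2.COLOR_RGB2BGR)); np.savez('pics/'+f[:-4]+'.npz',im=im,d=d,K=c[0],R=c[1],o=c[2])
    return im,d,c
def load(f):
    z=np.load('pics/'+f+'.npz'); return z['im'],z['d'],(z['K'],z['R'],z['o'])
def onplane(c,uv,z):
    K,R,o=c; uv=np.atleast_2d(uv); r=(R@np.linalg.inv(K)@np.c_[uv,np.ones(len(uv))].T).T
    return o+r*((z-o[2])/r[:,2])[:,None]
def proj(c,X):
    K,R,o=c; p=(R.T@(np.atleast_2d(X)-o).T).T; q=(K@p.T).T; return q[:,:2]/q[:,2:]
def cloud(d,c):
    K,R,o=c; v,u=np.mgrid[:d.shape[0],:d.shape[1]]
    r=np.stack([(u-K[0,2])/K[0,0],(v-K[1,2])/K[1,1],np.ones(d.shape)],-1)*d[...,None]
    return r@R.T+o
E
python3 - <<'E'
from h import *
for n in ('top','scene'):
    im,d,c=shot(n,n+'0.png'); print(n,c[2].round(3),c[1][:,2].round(2))
s=env.observe(); print(s['time_s'],s['position'],s['tool_rot'],s['grip_width'])
E
```

```text
top [ 0.356 -0.064  1.403] [ 0.16 -0.   -0.99]
scene [ 0.96  -0.579  1.3  ] [-0.31  0.4  -0.86]
0.1 [0.16700092 0.52372215 0.19977264] [[-9.52695640e-01  3.03925304e-01 -6.52922525e-04]
 [ 3.03925871e-01  9.52695041e-01 -1.10638459e-03]
 [ 2.85777779e-04 -1.25248782e-03 -9.99999175e-01]] 0.08568526934790327
```

View pics/top0.png

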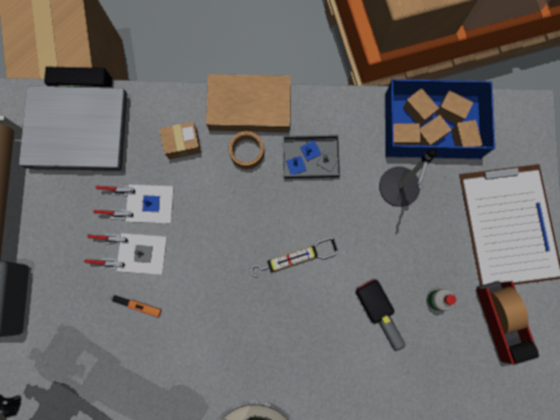

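View pics/scene0.png

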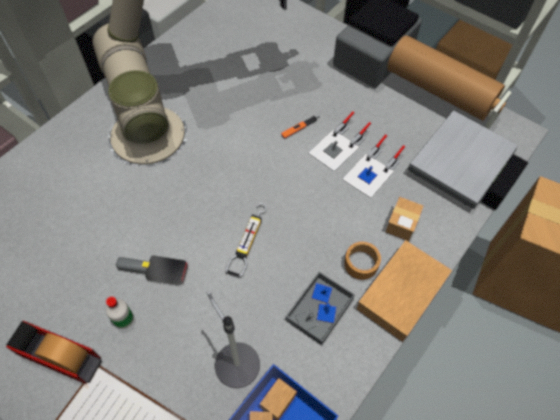

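The top view has world +x up and +y left. The blue plate is at (150,204) with its levers to +y, the grey plate at (142,254), and the scale at (295,260) with its hook to the left. The stand is at (400,187), its hook pointing to about (398,228).

Run:
```python
from h import *
def rect(m,c,z):
    cs,_=cv2.findContours(m.astype(np.uint8),cv2.RETR_EXTERNAL,cv2.CHAIN_APPROX_NONE)
    k=max(cs,key=cv2.contourArea); P=onplane(c,k[:,0].astype(float),z)[:,:2].astype(np.float32)
    r=cv2.minAreaRect(P*1000); return np.round(r[0],1),np.round(r[1],1),round(r[2],1)
for n in('top0','scene0'):
    im,d,c=load(n); X=cloud(d,c); H=cv2.cvtColor(im,cv2.COLOR_RGB2HSV); v,u=np.mgrid[:420,:560]
    ok=d>0; xy=X
    blue=(H[...,0]>105)&(H[...,0]<130)&(H[...,1]>150)&ok&(X[...,1]>.3)&(X[...,2]<.1)
    print(n,'blue',rect(blue,c,.007))
    white=(H[...,1]<40)&(H[...,2]>170)&ok&(X[...,1]>.25)&(X[...,2]<.03)
    nn,l,st,ce=cv2.connectedComponentsWithStats(white.astype(np.uint8))
    for i in np.argsort(-st[1:,4])[:2]+1: print('plate',rect(l==i,c,.003))
    yel=(H[...,0]>20)&(H[...,0]<34)&(H[...,1]>120)&ok&(abs(X[...,1])<.2)&(abs(X[...,0]-.35)<.2)&(X[...,2]<.08)
    yel=cv2.morphologyEx(yel.astype(np.uint8),cv2.MORPH_CLOSE,np.ones((9,9)))
    print('scale',rect(yel,c,.026))
    m=(X[...,2]>.25)&(X[...,2]<.42)&ok&(X[...,1]<-.05)&(X[...,0]>.3)
    P=X[m]; print('stand pts',len(P));
    i=np.argsort(P[:,1]);print(np.c_[P,u[m],v[m]][i][::max(1,len(P)//30)].round(3))
    f=(X[...,2]>.008)&(X[...,2]<.028)&ok&(abs(X[...,1]+.25)<.12)&(abs(X[...,0]-.56)<.15)
    fm=cv2.morphologyEx(f.astype(np.uint8),cv2.MORPH_OPEN,np.ones((5,5)));
    if fm.any(): print('foot',rect(fm,c,.016))
im,d,c=load('top0'); cv2.imwrite('pics/crop0.png',cv2.cvtColor(np.vstack([cv2.resize(im[180:300,85:285],(800,480)[:2] and (500,300),interpolation=2),cv2.resize(im[150:270,250:450],(500,300),interpolation=2)]),cv2.COLOR_RGB2BGR))
```

```text
top0 blue (array([619.3, 305. ]), array([11. , 32.7]), 89.0)
plate (array([486.5, 309.9]), array([114.1,  94.8]), 87.0)
plate (array([619.9, 301.9]), array([105.4,  94.4]), 89.0)
scale (array([460.2, -34.4]), array([26.6,  6.1]), 24.6)
stand pts 265
[[ 6.75e-01 -3.78e-01  2.98e-01  4.33e+02  1.58e+02]
 [ 6.72e-01 -3.75e-01  2.93e-01  4.31e+02  1.60e+02]
 [ 6.69e-01 -3.72e-01  2.94e-01  4.30e+02  1.61e+02]
 [ 6.72e-01 -3.71e-01  3.29e-01  4.34e+02  1.55e+02]
 [ 6.71e-01 -3.70e-01  3.26e-01  4.33e+02  1.56e+02]
 [ 6.74e-01 -3.69e-01  3.31e-01  4.33e+02  1.54e+02]
 [ 6.73e-01 -3.67e-01  2.97e-01  4.28e+02  1.59e+02]
 [ 6.63e-01 -3.67e-01  2.90e-01  4.27e+02  1.64e+02]
 [ 6.73e-01 -3.66e-01  2.95e-01  4.27e+02  1.59e+02]
 [ 6.64e-01 -3.65e-01  2.89e-01  4.26e+02  1.64e+02]
 [ 6.74e-01 -3.65e-01  2.58e-01  4.22e+02  1.63e+02]
 [ 6.86e-01 -3.64e-01  3.26e-01  4.30e+02  1.49e+02]
 [ 6.66e-01 -3.63e-01  2.87e-01  4.25e+02  1.63e+02]
 [ 6.70e-01 -3.63e-01  2.98e-01  4.26e+02  1.60e+02]
 [ 6.82e-01 -3.62e-01  3.01e-01  4.26e+02  1.54e+02]
 [ 6.78e-01 -3.62e-01  3.09e-01  4.27e+02  1.55e+02]
 [
[... 2318 characters left out ...]
e+02]
 [ 6.52e-01 -3.60e-01  2.90e-01  2.21e+02  3.15e+02]
 [ 6.57e-01 -3.58e-01  2.88e-01  2.23e+02  3.16e+02]
 [ 6.51e-01 -3.57e-01  2.93e-01  2.21e+02  3.13e+02]
 [ 6.35e-01 -3.55e-01  2.90e-01  2.16e+02  3.08e+02]
 [ 6.25e-01 -3.53e-01  2.87e-01  2.13e+02  3.05e+02]
 [ 6.22e-01 -3.52e-01  2.89e-01  2.12e+02  3.03e+02]
 [ 6.23e-01 -3.51e-01  2.90e-01  2.13e+02  3.03e+02]
 [ 6.12e-01 -3.49e-01  2.97e-01  2.09e+02  2.98e+02]
 [ 6.21e-01 -3.48e-01  2.92e-01  2.13e+02  3.01e+02]
 [ 6.10e-01 -3.47e-01  3.15e-01  2.08e+02  2.93e+02]
 [ 6.12e-01 -3.46e-01  3.15e-01  2.09e+02  2.93e+02]
 [ 6.19e-01 -3.44e-01  2.85e-01  2.14e+02  3.00e+02]]
foot (array([ 686.8, -342.7]), array([43.9, 61.1]), 39.6)
```

View pics/crop0.png

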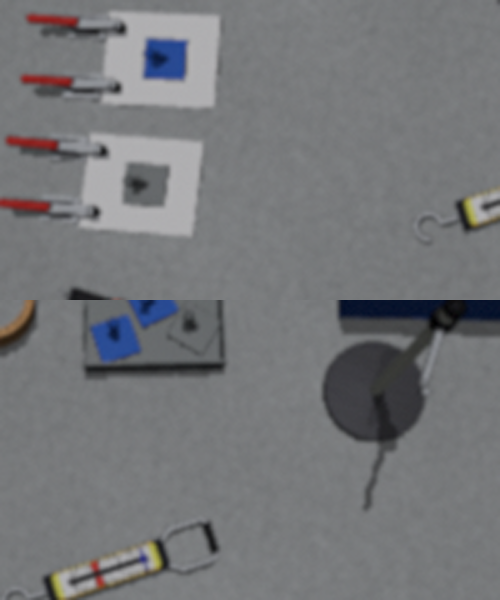

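```bash
python3 -m pendant '[[[54,-32,12],-0.16,1],[[54,-32,12],-0.16,1],[[54,-32,12],-0.16,1],[[54,-32,12],-0.16,1],[[54,-32,12],-0.16,1],[[54,-32,12],-0.16,1],[[54,-32,12],-0.16,1],[[54,-32,12],-0.16,1],[[0,0,0],0,1]]'
python3 - <<'E'
from h import *
im,d,c=shot('wrist','w1.png'); s=env.observe(); print(s['position'],s['q'],s['time_s'],s['ft_force'],c[2],c[1].round(2))
E
```

```text
time_s: 1.23
position: [0.5923, 0.2667, 0.2902]
tool_rot: [[0.058, 0.998, -0.009], [0.998, -0.058, 0.001], [0.001, -0.009, -1.0]]
ft_force: [0.2, 0.3, 0.0]
grip_width: 0.0857
[0.59070314 0.26804336 0.29032906] [ 13.86760629  30.80328919  44.81142616   0.23661346 104.92252176
  17.04760106] 1.275 [-0.20490221 -0.25922339  0.5207645 ] [0.59704176 0.33374459 0.4639853 ] [[ 1.   -0.05 -0.02]
 [-0.06 -0.96 -0.26]
 [-0.01  0.26 -0.96]]
```

View pics/w1.png

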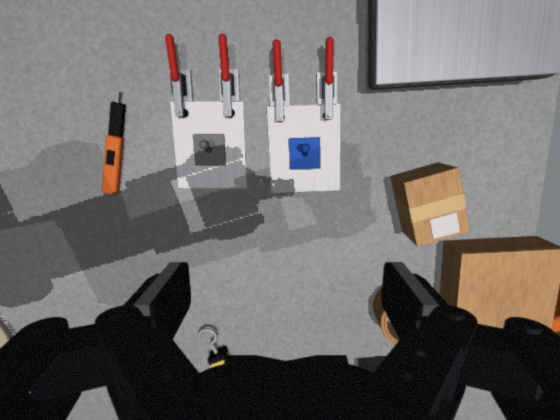

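The wrist view shows the blue base at (305,153) with the ball end of the peg at about (304,149), and the grey plate on its left. Next I measure these.

Run:
```python
from h import *
im,d,c=load('w1'); X=cloud(d,c); H=cv2.cvtColor(im,cv2.COLOR_RGB2HSV)
b=((H[...,0]>105)&(H[...,0]<130)&(H[...,1]>120)).astype(np.uint8); b[:, :250]=0;b[:,360:]=0;b[220:]=0
b=cv2.morphologyEx(b,cv2.MORPH_CLOSE,np.ones((9,9)))
k=max(cv2.findContours(b,0,1)[0],key=cv2.contourArea); r=cv2.minAreaRect(onplane(c,k[:,0]*1.,.007)[:,:2].astype(np.float32)*1000); print('base',r)
w=((H[...,1]<60)&(H[...,2]>140)).astype(np.uint8)
w[:, :255]=0;w[:,355:]=0;w[:104]=0;w[205:]=0
w=cv2.morphologyEx(w,cv2.MORPH_CLOSE,np.ones((25,25)));w=cv2.morphologyEx(w,cv2.MORPH_OPEN,np.ones((15,15)))
k=max(cv2.findContours(w,0,1)[0],key=cv2.contourArea); r=cv2.minAreaRect(onplane(c,k[:,0]*1.,.003)[:,:2].astype(np.float32)*1000); print('plate',r)
# straight side edges
for x0 in (268,340):
    P=[]
    for row in range(125,186,4):
        g=im[row,x0-10:x0+11].astype(float).sum(1); e=np.diff(g); P.append((x0-10+np.argmax(abs(e))+.5,row))
    Q=onplane(c,np.array(P),.003)[:,:2]; p=np.polyfit(Q[:,1],Q[:,0],1); print('edge slope dx/dy',p,np.std(Q[:,0]-np.polyval(p,Q[:,1])))
for nm,cols in(('blue',slice(280,330)),('grey',slice(190,235))):
    m=np.zeros(d.shape,bool); m[125:180,cols]=True; m&=(X[...,2]>.026)&(X[...,2]<.05)&(d>0)
    print(nm,'ball',m.sum(),X[m].mean(0),X[m].max(0),X[m].min(0), np.argwhere(m).mean(0))
    vv,uu=np.argwhere(m).mean(0); print(onplane(c,[[uu,vv]],.034))
# scale hook seen
print('scalehook approx',onplane(c,[[207,333]],.013))
```

```text
base ((616.0704956054688, 293.6973876953125), (42.046043395996094, 41.83403396606445), 88.27547454833984)
plate ((615.8007202148438, 289.3076171875), (140.2888641357422, 139.90892028808594), 86.6800537109375)
edge slope dx/dy [0.0574566 0.5489403] 0.0038413896752041155
edge slope dx/dy [0.01333297 0.66236162] 7.042208181243389e-17
blue ball 68 [0.61612856 0.30302469 0.03828576] [0.6217162  0.30809939 0.04125748] [0.6109954  0.29553245 0.02622791] [147.98529412 304.91176471]
[[0.61632276 0.30272197 0.034     ]]
grey ball 74 [0.4840032  0.31504085 0.03718122] [0.48865679 0.32076102 0.04113334] [0.47818218 0.30838646 0.02670625] [144.40540541 203.31081081]
[[0.48314933 0.31491703 0.034     ]]
scalehook approx [[0.44597814 0.01456456 0.013     ]]
```

```bash
python3 -m pendant '[[[-22,-48,-2],0.076,1],[[-22,-48,-2],0.076,1],[[-22,-48,-2],0.076,1],[[-22,-48,-2],0.076,1],[[-22,-48,-2],0.076,1],[[0,0,0],0,1]]'
python3 - <<'E'
from h import *
im,d,c=shot('wrist','w2.png'); s=env.observe(); print(s['position'],s['time_s'])
E
```

```text
time_s: 2.02
position: [0.4709, 0.0279, 0.2775]
tool_rot: [[-0.346, 0.938, -0.014], [0.938, 0.346, -0.003], [0.002, -0.014, -1.0]]
ft_force: [-0.2, 0.5, -0.3]
grip_width: 0.0852
[0.47156404 0.02911484 0.27754179] 2.075
```

View pics/w2.png

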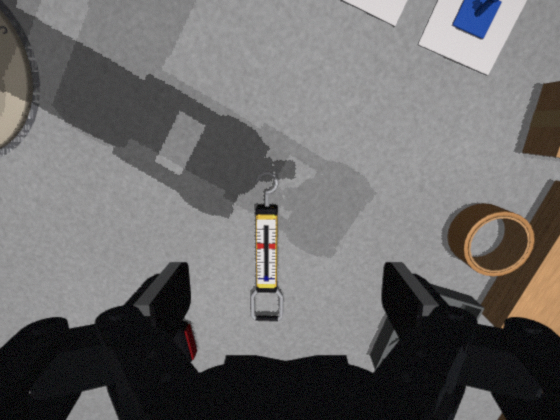

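The scale lies along the image's vertical: housing from (266,206) to (266,292), sleeve at (267,318), eye at (267,185).

Run:
```python
from h import *
im,d,c=load('w2'); X=cloud(d,c); H=cv2.cvtColor(im,cv2.COLOR_RGB2HSV)
m=np.zeros(d.shape,bool); m[200:298,245:290]=True; m&=(X[...,2]>.018)&(X[...,2]<.035)
k=max(cv2.findContours(m.astype(np.uint8),0,1)[0],key=cv2.contourArea)
r=cv2.minAreaRect(onplane(c,k[:,0]*1.,.026)[:,:2].astype(np.float32)*1000); print(r, X[m][:,2].mean())
y=((H[...,0]>18)&(H[...,0]<35)&(H[...,1]>120)); y[:200]=0;y[300:]=0;y[:,:245]=0;y[:,290:]=0
Q=onplane(c,np.argwhere(y)[:,::-1]*1.,.026)[:,:2]; mu=Q.mean(0); v=np.linalg.svd(Q-mu)[2][0]; print('yellow',mu,v,np.degrees(np.arctan2(v[1],v[0])))
print('sleeve',onplane(c,[[267,317.5]],.013),'eye',onplane(c,[[267.5,184.5]],.013))
s=env.observe();print(s['tool_rot'],s['position'])
```

```text
((477.2039489746094, -82.41159057617188), (30.218719482421875, 129.8605499267578), 19.171201705932617) 0.025988240015140295
yellow [ 0.47970822 -0.07934711] [ 0.35018482 -0.93668062] -69.50137998531704
sleeve [[ 0.51634025 -0.19148417  0.013     ]] eye [[0.44750091 0.00622928 0.013     ]]
[[-0.3463303   0.93801533 -0.01351138]
 [ 0.93810984  0.34632854 -0.00254492]
 [ 0.0022922  -0.01355654 -0.99990548]] [0.47156404 0.02911484 0.27754179]
```

```bash
python3 -m pendant '[[[3,-56,-40],-0.008,1],[[3,-55,-40],-0.008,1],[[0,0,-50],0,1],[[0,0,-50],0,1],[[0,0,0],0,1]]'
```

```text
time_s: 2.7
position: [0.4791, -0.0697, 0.0991]
tool_rot: [[-0.341, 0.94, -0.008], [0.94, 0.341, -0.001], [0.002, -0.008, -1.0]]
ft_force: [0.9, -0.4, 1.2]
grip_width: 0.0854
```

```bash
python3 -m pendant '[[[-2,-13,-40],-0.01,1],[[0,0,-40],0,1],[[0,0,-15],0,1],[[0,0,0],0,1]]'
```

```text
time_s: 3.2
position: [0.4842, -0.0807, 0.0094]
tool_rot: [[-0.337, 0.941, 0.005], [0.941, 0.337, -0.006], [-0.007, 0.002, -1.0]]
ft_force: [0.8, 0.8, 0.4]
grip_width: 0.0853
```

```bash
python3 -m pendant '[[[-7,-2,-3],0,1],[[0,0,-1],0,1],[[0,0,0],0,-1],[[0,0,0],0,-1],[[0,0,0],0,-1],[[0,0,0],0,-1],[[0,0,0],0,-1]]' 40
```

```text
time_s: 4.08
position: [0.4794, -0.0828, 0.0093]
tool_rot: [[-0.339, 0.941, 0.011], [0.941, 0.339, -0.009], [-0.012, 0.008, -1.0]]
ft_force: [-0.2, 0.2, -0.5]
grip_width: -0.0001
```

```bash
python3 -m pendant '[[[0,0,30],0,-1],[[0,0,30],0,-1],[[0,0,20],0,-1],[[0,0,0],0,-1]]'
```

```text
time_s: 4.58
position: [0.4788, -0.0827, 0.0909]
tool_rot: [[-0.339, 0.941, 0.01], [0.941, 0.339, -0.008], [-0.011, 0.006, -1.0]]
ft_force: [1.0, 0.3, -0.8]
grip_width: 0.0005
```

Run:
```python
from h import *
im,d,c=shot('wrist','w3.png'); X=cloud(d,c)
m=np.zeros(d.shape,bool); m[150:420,150:420]=True; m&=(X[...,2]>.018)&(X[...,2]<.035)&(abs(X[...,0]-.48)<.1)&(abs(X[...,1]+.08)<.15)
print(m.sum(), X[m].mean(0),X[m].min(0),X[m].max(0))
```

```text
3961 [ 0.47360682 -0.07346524  0.02627927] [ 0.44710015 -0.12518854  0.02070199] [ 0.50374345 -0.03244384  0.02959878]
```

View pics/w3.png

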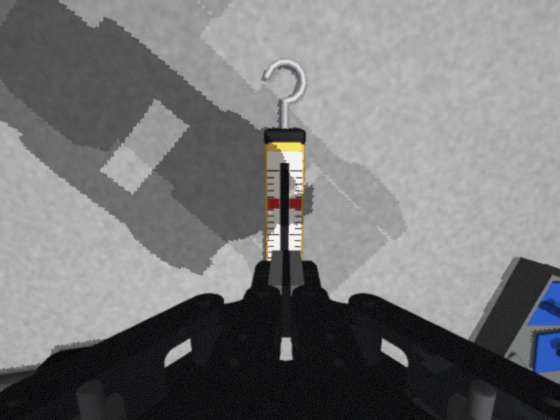

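The scale is undisturbed on the bench and the fingers shut on nothing over it. I check where the fingertips really are against the reported TCP.

```bash
python3 - <<'E'
from h import *
im,d,c=load('w3'); X=cloud(d,c); s=env.observe(); R=np.array(s['tool_rot']);p=np.array(s['position'])
L=(X-p)@R
for row in range(250,330,8): print(row,[ (L[row,col]*1000).round(0).tolist() for col in (262,278,285,294,308)])
print(p,s['grip_width'],s['q'],s['time_s'])
E
python3 -m pendant '[[[0,0,0],0,1],[[0,0,0],0,1],[[0,0,0],0,1],[[0,0,0],0,1],[[0,0,0],0,-0.3],[[0,0,0],0,-0.3],[[0,0,0],0,-0.3],[[0,0,0],0,-0.3]]'
python3 - <<'E'
from h import *
im,d,c=shot('wrist','w4.png'); X=cloud(d,c); s=env.observe(); R=np.array(s['tool_rot']);p=np.array(s['position'])
L=(X-p)@R*1000; m=(d>0)&(abs(L[...,0])<12)&(L[...,2]>-60)&(L[...,2]<30)
for a in range(-50,51,5):
    k=m&(abs(L[...,1]-a)<2.5); print(a,k.sum(),L[k][:,2].max().round(1) if k.any() else '')
E
```

```text
250 [[-40.0, -21.0, 89.0], [-29.0, -6.0, 63.0], [-29.0, -1.0, 64.0], [-29.0, 6.0, 63.0], [-40.0, 20.0, 90.0]]
258 [[-48.0, -21.0, 92.0], [11.0, -4.0, -45.0], [11.0, -1.0, -44.0], [11.0, 3.0, -45.0], [-48.0, 20.0, 92.0]]
266 [[7.0, -11.0, -44.0], [11.0, -3.0, -53.0], [11.0, -1.0, -53.0], [11.0, 3.0, -54.0], [7.0, 9.0, -45.0]]
274 [[7.0, -10.0, -52.0], [11.0, -3.0, -60.0], [11.0, -1.0, -60.0], [12.0, 3.0, -62.0], [7.0, 9.0, -53.0]]
282 [[7.0, -10.0, -59.0], [11.0, -3.0, -67.0], [11.0, -1.0, -66.0], [11.0, 3.0, -68.0], [7.0, 8.0, -60.0]]
290 [[14.0, -8.0, -78.0], [12.0, -3.0, -75.0], [9.0, -1.0, -69.0], [12.0, 3.0, -74.0], [13.0, 7.0, -76.0]]
298 [[12.0, -8.0, -80.0], [12.0, -3.0, -80.0], [6.0, -1.0, -69.0], [12.0, 2.0, -80.0], [12.0, 7.0, -81.0]]
306 [[12.0, -8.0, -84.0], [11.0, -3.0, -83.0], [2.0, -1.0, -69.0], [11.0, 2.0, -84.0], [12.0, 7.0, -85.0]]
314 [[12.0, -8.0, -89.0], [6.0, -3.0, -79.0], [-1.0, -1.0, -70.0], [9.0, 2.0, -85.0], [13.0, 6.0, -90.0]]
322 [[17.0, -7.0, -101.0], [3.0, -3.0, -80.0], [-4.0, -1.0, -69.0], [3.0, 2.0, -80.0], [17.0, 5.0, -101.0]]
[ 0.47829904 -0.08244803  0.08999355] -6.0412105652803865e-05 [-23.66305533  21.98852781  94.71491537  -0.23401499  62.70606087
 -43.3541427 ] 4.625
time_s: 5.62
position: [0.4771, -0.082, 0.0873]
tool_rot: [[-0.339, 0.941, 0.003], [0.941, 0.339, -0.005], [-0.006, 0.001, -1.0]]
ft_force: [0.1, -0.1, 0.2]
grip_width: 0.0301
-50 0 
-45 0 
-40 0 
-35 0 
-30 90 -39.1
-25 201 -37.2
-20 267 -34.9
-15 441 -32.0
-10 0 
-5 0 
0 0 
5 0 
10 0 
15 523 -31.7
20 190 -34.8
25 269 -37.5
30 14 -42.0
35 0 
40 0 
45 0 
50 0
```

```bash
python3 -m pendant '[[[0,0,0],0,1],[[0,0,0],0,1],[[0,0,0],0,1],[[0,0,-40],0,1],[[0,0,-35],0,1],[[0,0,-5],0,1],[[0,0,-5],0,1]]'
python3 -m pendant '[[[0,0,-6],0,1],[[0,0,-6],0,1],[[0,0,0],0,1]]'
python3 - <<'E'
from h import *
im,d,c=shot('wrist','w5.png'); X=cloud(d,c); s=env.observe(); R=np.array(s['tool_rot']);p=np.array(s['position']);print(p,s['ft_force'])
E
```

```text
time_s: 6.55
position: [0.4786, -0.0826, 0.002]
tool_rot: [[-0.339, 0.941, 0.008], [0.941, 0.339, -0.007], [-0.009, 0.005, -1.0]]
ft_force: [-0.1, -0.7, 0.9]
grip_width: 0.0852
time_s: 6.92
position: [0.4796, -0.083, -0.0091]
tool_rot: [[-0.339, 0.941, 0.011], [0.941, 0.339, -0.009], [-0.012, 0.007, -1.0]]
ft_force: [-0.1, -0.4, 0.9]
grip_width: 0.0858
[ 0.47974029 -0.08306844 -0.00885539] [-0.25242735 -0.39845083 -0.64164724]
```

View pics/w5.png

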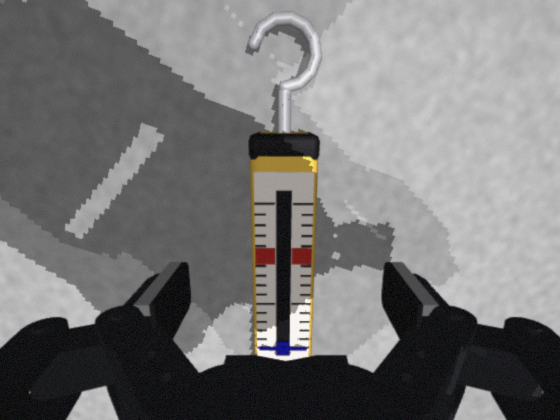

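The fingers straddle the housing at (190,265) and (385,265), still well above the bench. So the true tips lie some way behind the reported TCP, and I measure that offset from the depth.

Run:
```python
from h import *
im,d,c=load('w5'); X=cloud(d,c); s=env.observe(); R=np.array(s['tool_rot']);p=np.array(s['position'])
L=(X-p)@R*1000
for row in range(258,300,4): print(row,[L[row,q].round(0).tolist() for q in (150,165,175,185,390,400,410)])
im,d,c=load('w3'); X=cloud(d,c); L=(X-c[2])@c[1]  # cam
print('TCP+palm check'); K,Rc,o=c
T=np.array(viewer.camera_params('wrist')['T_tool_cam']); print(T.round(4)); Rt=Rc@T[:3,:3].T; pp=o-Rt@T[:3,3]
L=(X-pp)@Rt.T.T*1000
for row in range(250,268,2): print(row,[L[row,q].round(0).tolist() for q in (270,278,294,300)])
```

```text
258 [[-3.0, -75.0, -10.0], [-3.0, -67.0, -9.0], [-4.0, -62.0, -9.0], [-3.0, -56.0, -9.0], [-3.0, 57.0, -9.0], [-4.0, 63.0, -9.0], [-4.0, 68.0, -9.0]]
262 [[-6.0, -76.0, -10.0], [-6.0, -68.0, -9.0], [11.0, -48.0, -47.0], [11.0, -43.0, -48.0], [12.0, 43.0, -48.0], [11.0, 48.0, -47.0], [-6.0, 69.0, -8.0]]
266 [[-8.0, -76.0, -9.0], [-8.0, -68.0, -10.0], [11.0, -47.0, -51.0], [10.0, -44.0, -48.0], [12.0, 42.0, -52.0], [11.0, 46.0, -52.0], [-9.0, 69.0, -8.0]]
270 [[-11.0, -77.0, -9.0], [11.0, -49.0, -55.0], [12.0, -45.0, -56.0], [8.0, -44.0, -48.0], [10.0, 42.0, -53.0], [12.0, 45.0, -56.0], [-11.0, 69.0, -8.0]]
274 [[-13.0, -76.0, -10.0], [12.0, -48.0, -60.0], [12.0, -44.0, -60.0], [7.0, -43.0, -49.0], [9.0, 42.0, -53.0], [12.0, 44.0, -59.0], [12.0, 47.0, -60.0]]
278 [[8.0, -55.0, -56.0], [11.0, -47.0, -62.0], [10.0, -44.0, -61.0], [5.0, -44.0, -49.0], [7.0, 42.0, -54.0], [11.0, 43.0, -61.0], [11.0, 46.0, -62.0]]
282 [[8.0, -54.0, -58.0], [12.0, -45.0, -66.0], [9.0, -43.0, -61.0], [2.0, -44.0, -47.0], [6.0, 42.0, -55.0], [11.0, 42.0, -65.0], [11.0, 45.0, -65.0]]
286 [[12.0, -49.0, -70.0], 
[... 879 characters left out ...]
52 [[-31.0, -13.0, 65.0], [11.0, -4.0, -37.0], [11.0, 3.0, -37.0], [-31.0, 11.0, 67.0]]
254 [[-32.0, -13.0, 64.0], [11.0, -4.0, -40.0], [11.0, 3.0, -39.0], [11.0, 6.0, -40.0]]
256 [[-34.0, -13.0, 65.0], [12.0, -4.0, -42.0], [11.0, 3.0, -42.0], [12.0, 6.0, -43.0]]
258 [[-35.0, -13.0, 64.0], [11.0, -4.0, -44.0], [11.0, 3.0, -44.0], [12.0, 5.0, -45.0]]
260 [[-38.0, -13.0, 66.0], [12.0, -4.0, -46.0], [11.0, 3.0, -46.0], [11.0, 5.0, -46.0]]
262 [[12.0, -7.0, -50.0], [11.0, -4.0, -48.0], [12.0, 3.0, -49.0], [11.0, 5.0, -47.0]]
264 [[11.0, -7.0, -50.0], [12.0, -4.0, -51.0], [12.0, 3.0, -51.0], [11.0, 5.0, -50.0]]
266 [[12.0, -7.0, -53.0], [12.0, -4.0, -52.0], [12.0, 3.0, -53.0], [12.0, 5.0, -52.0]]
```

The true tips sit about 36 mm behind the reported TCP when shut and about 47 mm when open. I allow for that: aiming for tips near 5 mm means a reported z of about -0.031.

```bash
python3 -m pendant '[[[-2,0,-10],0,1],[[0,0,-8],0,1],[[0,0,-5],0,1],[[0,0,0],0,-1],[[0,0,0],0,-1],[[0,0,0],0,-1],[[0,0,0],0,-1],[[0,0,0],0,-1]]' 40; python3 -c "
from h import *
s=env.observe();print(s['position'],s['grip_width'],s['ft_force'])"
```

```text
time_s: 7.98
position: [0.4764, -0.0838, -0.0309]
tool_rot: [[-0.34, 0.94, 0.01], [0.94, 0.34, -0.011], [-0.013, 0.005, -1.0]]
ft_force: [-0.1, 0.1, -3.5]
grip_width: 0.0293
[ 0.47640284 -0.08375891 -0.03087238] 0.029344846036845378 [-0.11340089  0.08038234 -3.5405359 ]
```

```bash
python3 -m pendant '[[[0,0,35],0,-1],[[0,0,35],0,-1],[[24,44,4],-0.063,-1],[[24,46,0],-0.063,-1],[[24,46,0],-0.063,-1],[[24,46,0],-0.063,-1],[[24,46,0],-0.063,-1],[[20,40,0],-0.063,-1],[[0,0,0],0,-1]]' 60
```

```text
time_s: 9.1
position: [0.6183, 0.1939, 0.0415]
tool_rot: [[0.046, 0.999, 0.001], [0.999, -0.046, -0.011], [-0.011, 0.001, -1.0]]
ft_force: [-0.5, -1.0, -2.7]
grip_width: 0.0288
```

```bash
python3 -m pendant '[[[-5,0,0],0.016,-1],[[0,0,0],0,-1]]'
python3 - <<'E'
from h import *
im,d,c=shot('wrist','w6.png'); X=cloud(d,c); s=env.observe(); print(s['position'],np.array(s['tool_rot'])[:,0])
print(proj(c,[[.6163,.3027,.034],[.616,.295,.013]]))
E
```

```text
time_s: 9.35
position: [0.6119, 0.1929, 0.0405]
tool_rot: [[0.029, 1.0, -0.002], [1.0, -0.029, -0.011], [-0.011, -0.002, -1.0]]
ft_force: [-0.5, -0.8, -1.7]
grip_width: 0.029
[0.61210074 0.19273445 0.04054597] [ 0.02961276  0.99949792 -0.01126937]
[[289.97049558  36.23864257]
 [289.39397256  60.46940662]]
```

View pics/w6.png

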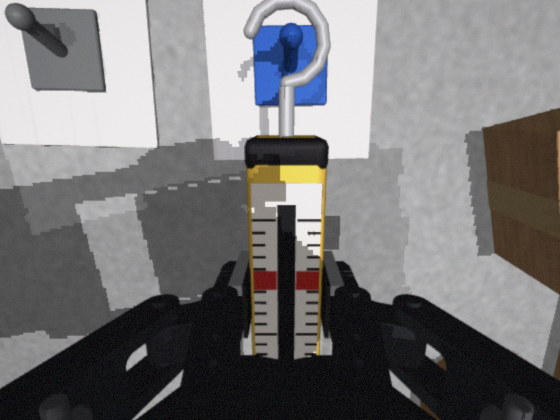

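The eye shows around (288,41) above the blue ball at (291,36). I cast both at their own heights.

Run:
```python
from h import *
im,d,c=load('w6'); X=cloud(d,c); H=cv2.cvtColor(im,cv2.COLOR_RGB2HSV)
m=(X[...,2]>.07)&(X[...,2]<.11)&(d>0); m[100:]=0; m[:,:235]=0;m[:,340:]=0
P=X[m]; print(len(P),P[:,2].mean(),P.min(0),P.max(0))
# ring wire pixels -> circle fit at the wire's height
z=P[:,2].mean()-.001; ij=np.argwhere(m)[:,::-1]*1.; ij=ij[ij[:,1]<78]; Q=onplane(c,ij,z)[:,:2]
A=np.c_[2*Q,np.ones(len(Q))]; s=np.linalg.lstsq(A,(Q**2).sum(1),rcond=None)[0]; print('eye centre',s[:2],'r',np.sqrt(s[2]+s[:2]@s[:2]),'z',z)
k=np.zeros(d.shape,bool);k[20:50,275:305]=1;k&=(X[...,2]>.028)&(X[...,2]<.045);k&=(H[...,1]>120);print('ball',X[k].mean(0),k.sum())
mm=np.zeros(d.shape,bool); mm[180:330,250:320]=1; mm&=(X[...,2]>.08); print('face z',np.median(X[mm][:,2]), np.polyfit(X[mm][:,1],X[mm][:,2],1))
```

```text
2729 0.08695209612510525 [0.59879956 0.26970617 0.08265023] [0.62986374 0.3026796  0.08969319]
eye centre [0.61420297 0.28924667] r 0.013026268215239578 z 0.08595209612510525
ball [0.61646345 0.30160963 0.038396  ] 509
face z 0.09825868181838172 [0.06859964 0.08412319]
```

```bash
python3 -m pendant '[[[2,13,0],0,-1],[[0,0,0],0,-1],[[0,0,-20],0,-1],[[0,0,-20],0,-1],[[0,0,0],0,-1]]'
```

```text
time_s: 10.02
position: [0.6148, 0.2055, 0.0007]
tool_rot: [[0.031, 1.0, 0.0], [0.999, -0.031, -0.011], [-0.011, 0.0, -1.0]]
ft_force: [0.2, 0.2, -2.4]
grip_width: 0.0292
```

```bash
python3 -m pendant '[[[0,-3,-10],0,-1],[[0,-4,-9],0,-1],[[0,-3,-6],0,-1],[[0,0,-3],0,-1],[[0,0,0],0,-1]]'
python3 - <<'E'
from h import *
im,d,c=shot('wrist','w7.png'); s=env.observe(); print(s['position'],s['ft_force'])
E
```

```text
time_s: 10.65
position: [0.6159, 0.1945, -0.0272]
tool_rot: [[0.032, 0.999, 0.003], [0.999, -0.032, -0.011], [-0.011, 0.003, -1.0]]
ft_force: [0.2, 0.0, -3.4]
grip_width: 0.0291
[ 0.61602339  0.19457759 -0.02705068] [ 0.67857618 -0.58779471 -3.00219181]
```

View pics/w7.png

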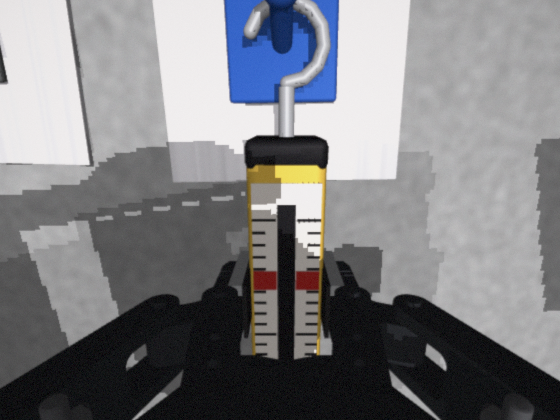

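The eye surrounds the peg, which shows dark at (283,30) inside the ring. I let go, rise, and turn to the handle.

```bash
python3 -m pendant '[[[0,0,0],0,-0.1],[[0,0,0],0,-0.1],[[0,0,0],0,-0.1],[[0,0,0],0,-0.1],[[0,0,25],0,-0.1],[[0,0,50],0,-0.1],[[0,0,50],-0.15,-0.1],[[0,0,0],-0.18,-0.1],[[0,-30,0],-0.18,-0.1],[[0,-40,0],-0.18,-0.1],[[0,-40,0],-0.18,-0.1],[[0,-15,0],-0.18,-0.1]]' 40
python3 -m pendant '[[[0,0,0],-0.18,-0.1],[[0,0,0],-0.18,-0.1],[[0,0,0],-0.18,-0.1],[[0,0,0],-0.14,-0.1],[[0,0,0],0,-0.1]]'
python3 - <<'E'
from h import *
im,d,c=shot('wrist','w8.png'); s=env.observe(); print(s['position'],s['ft_force'],s['q'])
im,d,c=shot('top','top8.png')
E
```

```text
time_s: 12.2
position: [0.6162, 0.0678, 0.1045]
tool_rot: [[0.896, 0.443, -0.002], [0.443, -0.896, -0.009], [-0.006, 0.007, -1.0]]
ft_force: [0.4, 0.9, 0.1]
grip_width: 0.0384
time_s: 12.82
position: [0.6161, 0.0658, 0.105]
tool_rot: [[0.97, -0.243, -0.007], [-0.243, -0.97, -0.006], [-0.006, 0.007, -1.0]]
ft_force: [-0.7, -0.5, -0.6]
grip_width: 0.0383
[0.61613797 0.06577677 0.1049542 ] [-1.14401222  0.33043634  0.16435123] [-4.66295191 33.37574437 70.69215077 -0.37866145 76.32255731 99.40063573]
```

View pics/w8.png

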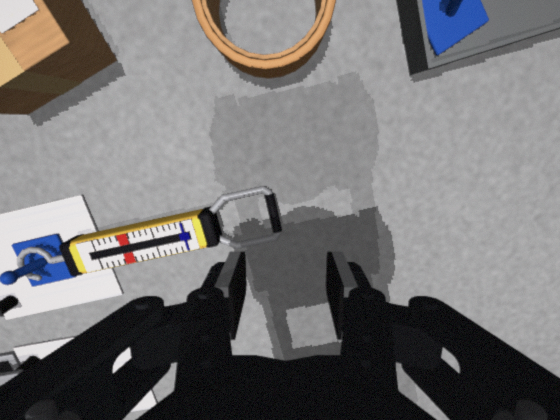

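The scale lies free with its hook round the peg at (30,270), the sleeve of the handle at (274,212) and the pointer at zero.

Run:
```python
from h import *
im,d,c=load('w8'); X=cloud(d,c); H=cv2.cvtColor(im,cv2.COLOR_RGB2HSV)
m=(X[...,2]>.018)&(X[...,2]<.04)&(d>0); m[:190]=0;m[285:]=0;m[:,:60]=0;m[:,225:]=0
k=max(cv2.findContours(m.astype(np.uint8),0,1)[0],key=cv2.contourArea)
r=cv2.minAreaRect(onplane(c,k[:,0]*1.,.027)[:,:2].astype(np.float32)*1000); print(r)
dk=(H[...,2]<45); dk[:188]=0;dk[236:]=0;dk[:,:262]=0;dk[:,286:]=0
P=np.argwhere(dk)[:,::-1]*1.; print(len(P)); Q=onplane(c,P,.014)[:,:2]; mu=Q.mean(0); v=np.linalg.svd(Q-mu)[2][0]; print('sleeve',mu,np.degrees(np.arctan2(v[1],v[0])),np.ptp(Q,axis=0))
```

```text
((616.3499755859375, 193.59027099609375), (136.53488159179688, 32.4194221496582), 88.55728149414062)
324
sleeve [0.61045881 0.07762605] 177.17318677587045 [0.03351865 0.00842594]
```

```bash
python3 -m pendant '[[[-5,12,0],0.11,-0.1],[[0,0,-30],0.106,-0.1],[[0,0,-40],0,-0.1],[[0,0,0],0,-0.1]]'
```

```text
time_s: 13.42
position: [0.6114, 0.0783, 0.0344]
tool_rot: [[1.0, -0.01, -0.004], [-0.01, -1.0, -0.008], [-0.003, 0.008, -1.0]]
ft_force: [-0.3, -0.5, 0.3]
grip_width: 0.0381
```

```bash
python3 -m pendant '[[[0,-1,-30],-0.018,-0.1],[[0,0,-25],0,-0.1],[[0,0,-9],0,-0.1],[[0,0,0],0,-0.1]]'
```

```text
time_s: 13.92
position: [0.6156, 0.077, -0.0244]
tool_rot: [[1.0, -0.025, 0.006], [-0.025, -1.0, -0.008], [0.007, 0.008, -1.0]]
ft_force: [0.7, -0.2, -0.5]
grip_width: 0.0384
```

```bash
python3 -m pendant '[[[-4,0.5,-6],0,-0.1],[[0,0,0],0,-0.1],[[0,0,0],0,-1],[[0,0,0],0,-1],[[0,0,0],0,-1],[[0,0,0],0,-1]]' 50
python3 - <<'E'
from h import *
im,d,c=shot('wrist','w9.png'); s=env.observe(); print(s['position'],s['ft_force'],s['grip_width'])
E
```

```text
time_s: 14.68
position: [0.613, 0.0775, -0.0276]
tool_rot: [[1.0, -0.024, 0.011], [-0.024, -1.0, -0.008], [0.012, 0.008, -1.0]]
ft_force: [-0.6, 0.4, -0.1]
grip_width: 0.0034
[ 0.61300216  0.07754159 -0.02760187] [ 0.81770611 -0.37980936 -0.22116935] 0.003209828827773656
```

View pics/w9.png

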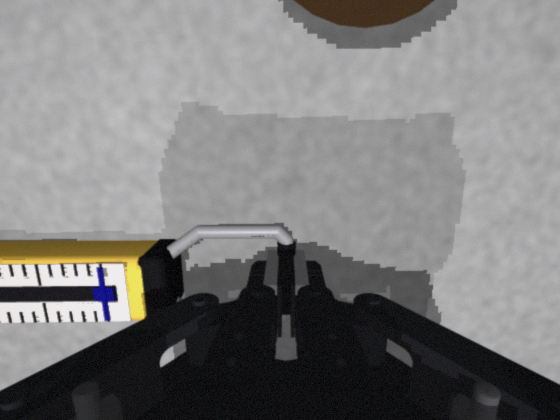

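The width reads only 3.4 mm, so the tips may be catching just the top of the bar. I reopen, go lower while watching the force, and close again.

```bash
python3 -m pendant '[[[0,0,0],0,-0.1],[[0,0,0],0,-0.1],[[0,0,0],0,-0.1],[[-1,0,-5],0,-0.1],[[0,0,-4],0,-0.1],[[0,0,0],0,-0.1]]'
python3 -m pendant '[[[0,0,0],0,-1],[[0,0,0],0,-1],[[0,0,0],0,-1],[[0,0,0],0,-1],[[0,0,0],0,-1]]' 50
```

```text
time_s: 15.48
position: [0.6128, 0.0776, -0.0314]
tool_rot: [[1.0, -0.024, 0.016], [-0.023, -1.0, -0.009], [0.016, 0.008, -1.0]]
ft_force: [0.3, 0.2, -0.5]
grip_width: 0.0385
time_s: 16.1
position: [0.6136, 0.0786, -0.0305]
tool_rot: [[1.0, -0.024, 0.018], [-0.024, -1.0, -0.007], [0.019, 0.006, -1.0]]
ft_force: [-1.8, 0.6, 5.9]
grip_width: 0.004
```

```bash
python3 -m pendant '[[[0,0,2],0,-1],[[0,-5,0],0,-1],[[0,-5,0],0,-1],[[0,-5,0],0,-1],[[0,0,0],0,-1]]' 60; python3 -c "
from h import *
s=env.observe();print(s['position'],s['grip_width'],s['ft_force'])
im,d,c=shot('wrist','w10.png')
s=env.observe();print(s['position'],s['grip_width'],s['ft_force'])"
```

```text
time_s: 16.73
position: [0.6126, 0.0633, -0.0302]
tool_rot: [[1.0, -0.024, 0.015], [-0.024, -1.0, -0.005], [0.015, 0.005, -1.0]]
ft_force: [1.1, 1.6, 0.9]
grip_width: 0.0032
[ 0.61263919  0.06325484 -0.03021525] 0.003230964385337633 [1.0837965  1.57221915 0.93597668]
[ 0.6126374   0.06329396 -0.03021999] 0.0033121213233547227 [1.68185456 0.70536461 0.04745865]
```

View pics/w10.png

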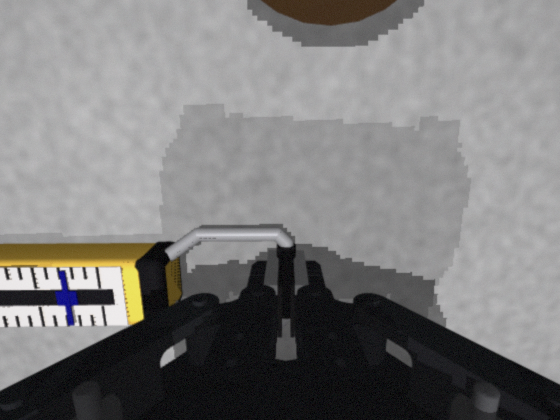

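The handle is firmly held and the pointer has moved from column 103 to 67. That was my last allowed picture, so from here I measure the pointer numerically.

```bash
cat >> h.py <<'E'
def pointer(im,d,c):
    "pointer and crossbar-to-pointer distance along the scale, wrist view"
    X=cloud(d,c); H=cv2.cvtColor(im,cv2.COLOR_RGB2HSV)
    m=(H[...,0]>105)&(H[...,0]<135)&(H[...,1]>140)&(H[...,2]>50)&(X[...,2]>.015)&(X[...,2]<.04)&(d>0); m[:,150:]=0; m[:255]=0; m[335:]=0
    if m.sum()<20: return None
    P=np.argwhere(m)[:,::-1]*1.; q=np.median(P,0); return onplane(c,[q],.0265)[0],q,int(m.sum())
E
python3 - <<'E'
from h import *
out=[]
for f in('w9','w10'):
    im,d,c=load(f); T=np.array(viewer.camera_params('wrist')['T_tool_cam']); K,R,o=c
    Rt=R@T[:3,:3].T; p=o-Rt@T[:3,3]; q=pointer(im,d,c); print(f,p,q, 'rel y',q[0][1]-p[1]); out.append(q[0][1]-p[1])
print('extension mm',(out[1]-out[0])*1000)
im,d,c=load('w9'); print([im[290,x].tolist() for x in range(90,120,4)])
E
```

```text
w9 [ 0.61301242  0.07753295 -0.02758662] (array([0.61288879, 0.15384696, 0.0265    ]), array([103. , 293.5]), 472) rel y 0.07631401277277232
w10 [ 0.61263911  0.06325475 -0.03021531] (array([0.61242171, 0.15314047, 0.0265    ]), array([ 66., 297.]), 528) rel y 0.08988571793064083
extension mm 13.571705157868513
[[26, 25, 30], [19, 21, 137], [14, 14, 138], [22, 25, 140], [18, 17, 131], [21, 19, 139], [20, 17, 32], [237, 234, 234]]
```

```bash
python3 -m pendant '[[[0,-4,0],0,-1],[[0,-4,0],0,-1],[[0,-4,0],0,-1],[[0,-4,0],0,-1],[[0,0,0],0,-1]]' 60
cat > ck.py <<'E'
from h import *
s=env.observe(); p=s['position']; im,d,c=shot('wrist'); q=pointer(im,d,c)
print(s['time_s'],p,'ft',s['ft_force'],'tcp ext',(.0768-p[1])*1000, q and ((q[0][1]-p[1]-.0763)*1000,q[1],q[2]))
# top view: pointer against the red band
im,d,c=shot('top'); H=cv2.cvtColor(im,cv2.COLOR_RGB2HSV).astype(int); X=cloud(d,c)
roi=(abs(X[...,0]-.613)<.009)&(X[...,1]>.0)&(X[...,1]<.25)&(X[...,2]>.012)
for y in np.arange(.085,.19,.004):
    k=roi&(abs(X[...,1]-y)<.002)
    if k.any(): print(round(y,3),im[k].mean(0).round(0),end=' ')
print()
E
python3 ck.py
```

```text
time_s: 17.4
position: [0.6124, 0.0492, -0.0301]
tool_rot: [[1.0, -0.023, 0.015], [-0.023, -1.0, -0.002], [0.016, 0.002, -1.0]]
ft_force: [-0.6, 4.6, -0.9]
grip_width: 0.0031
17.4 [ 0.61239938  0.04922575 -0.03008746] ft [-0.58130639  4.58045723 -0.89326865] tcp ext 27.57424900843416 (np.float64(27.595828176700284), array([ 32., 297.]), 520)
0.085 [159. 152. 139.] 0.089 [113. 108.  99.] 0.093 [105. 101.  91.] 0.097 [140. 134. 122.] 0.101 [140. 134. 121.] 0.105 [137. 131. 118.] 0.109 [118. 114. 101.] 0.113 [94. 92. 81.] 0.117 [95. 94. 87.] 0.169 [119.  90.  84.] 0.173 [135.  68.  65.] 0.177 [120.  86.  85.] 0.181 [139. 136. 138.] 0.185 [127. 126. 127.] 0.189 [137. 136. 136.]
```

```bash
python3 -m pendant '[[[0,-4,0],0,-1],[[0,-4,0],0,-1],[[0,-4,0],0,-1],[[0,-4,0],0,-1],[[0,-2,0],0,-1],[[0,0,0],0,-1]]'; python3 ck.py
```

```text
time_s: 18.25
position: [0.6118, 0.0362, -0.03]
tool_rot: [[1.0, -0.022, 0.015], [-0.022, -1.0, 0.005], [0.015, -0.006, -1.0]]
ft_force: [1.2, 7.2, -0.1]
grip_width: 0.0034
18.25 [ 0.61179194  0.03622552 -0.0300324 ] ft [ 1.24748202  7.24338002 -0.14956661] tcp ext 40.57448059558933 (np.float64(39.82565395685791), array([  4., 300.]), 256)
0.085 [140. 134. 121.] 0.089 [137. 131. 118.] 0.093 [122. 117. 104.] 0.097 [94. 92. 79.] 0.101 [93. 91. 83.] 0.149 [122. 119. 134.] 0.153 [116. 109. 120.] 0.157 [118.  77.  83.] 0.161 [128.  63.  62.] 0.165 [132. 113. 113.] 0.169 [125. 124. 125.] 0.173 [141. 140. 141.] 0.177 [123. 122. 123.] 0.181 [127. 126. 128.] 0.185 [124. 122. 122.] 0.189 [144. 142. 141.]
```

```bash
python3 -m pendant '[[[0,-4,0],0,-1],[[0,-4,0],0,-1],[[0,-3,0],0,-1],[[0,0,0],0,-1]]'; python3 ck.py
```

```text
time_s: 18.85
position: [0.6113, 0.03, -0.03]
tool_rot: [[1.0, -0.021, 0.014], [-0.022, -1.0, 0.012], [0.014, -0.012, -1.0]]
ft_force: [0.0, 8.2, 0.7]
grip_width: 0.0032
18.85 [ 0.61125221  0.03001465 -0.02999216] ft [0.02610139 8.23615624 0.69619808] tcp ext 46.78535198403887 None
0.085 [125. 120. 107.] 0.089 [89. 87. 75.] 0.093 [91. 90. 83.] 0.097 [103. 103.  97.] 0.141 [130. 127. 123.] 0.145 [131. 131. 138.] 0.149 [104.  98. 132.] 0.153 [108.  53.  85.] 0.157 [132.  82.  85.] 0.161 [129. 123. 123.] 0.165 [134. 134. 135.] 0.169 [129. 129. 130.] 0.173 [128. 127. 127.] 0.177 [122. 121. 123.] 0.181 [134. 133. 135.] 0.185 [163. 162. 165.] 0.189 [180. 179. 174.]
```

```bash
python3 -m pendant '[[[0,-3,0],0,-1],[[0,-2,0],0,-1],[[0,0,0],0,-1]]'; python3 ck.py
```

```text
time_s: 19.32
position: [0.6109, 0.029, -0.03]
tool_rot: [[1.0, -0.021, 0.014], [-0.021, -1.0, 0.018], [0.014, -0.018, -1.0]]
ft_force: [0.9, 8.3, 0.3]
grip_width: 0.0032
19.325 [ 0.61086493  0.02897649 -0.02997827] ft [0.91030805 8.30765429 0.34001044] tcp ext 47.823509595935064 None
0.085 [94. 91. 78.] 0.089 [90. 89. 80.] 0.137 [116. 112. 108.] 0.141 [134. 132. 132.] 0.145 [131. 130. 139.] 0.149 [ 92.  77. 116.] 0.153 [111.  59.  87.] 0.157 [132. 111. 115.] 0.161 [123. 122. 122.] 0.165 [135. 135. 136.] 0.169 [137. 136. 138.] 0.173 [137. 136. 138.] 0.177 [124. 124. 125.] 0.181 [142. 142. 142.] 0.185 [170. 170. 173.] 0.189 [182. 181. 168.]
```

```bash
cat > tp.py <<'E'
from h import *
def ends(im,d,c):
    H=cv2.cvtColor(im,cv2.COLOR_RGB2HSV); X=cloud(d,c)
    v,u=np.mgrid[:420,:560]; P=onplane(c,np.c_[u.ravel(),v.ravel()]*1.,.026).reshape(420,560,3)
    roi=(abs(P[...,0]-.613)<.020)&(P[...,1]>.07)&(P[...,1]<.28)
    y=roi&(H[...,0]>18)&(H[...,0]<36)&(H[...,1]>100)
    w=(abs(P[...,0]-.613)<.011)&roi; ii=im.astype(float)
    red=np.clip(ii[...,0]-ii[...,1]-15,0,None)*(w&(H[...,1]>80)&((H[...,0]<12)|(H[...,0]>165)))
    bl=np.clip(ii[...,2]-ii[...,0]-8,0,None)*w*(P[...,1]<.23)
    f=lambda a:((P[...,1]*a).sum()/a.sum()*1000).round(2) if a.sum() else None
    yy=P[...,1][y]; return 'yellow mean',yy.mean()*1000,len(yy),'ends',np.percentile(yy,[3,97])*1000,'red',f(red),'blue',f(bl)
print(ends(*load('top8')))
im,d,c=shot('top','topx.png'); print(ends(im,d,c))
im,d,c=load('w8'); H=cv2.cvtColor(im,cv2.COLOR_RGB2HSV); m=(H[...,0]>105)&(H[...,0]<135)&(H[...,1]>140)&(H[...,2]>50); m[:215]=0;m[260:]=0;m[:,:170]=0;m[:,200:]=0
print('w8 pointer',onplane(c,[np.median(np.argwhere(m)[:,::-1],0)],.0265))
E
python3 tp.py
```

```text
('yellow mean', np.float64(246.1473974556772), 32, 'ends', array([240.82798442, 249.7308183 ]), 'red', None, 'blue', None)
('yellow mean', np.float64(190.80179978245408), 42, 'ends', array([161.42549846, 199.90452678]), 'red', np.float64(153.86), 'blue', np.float64(150.17))
w8 pointer [[0.61317728 0.15326574 0.0265    ]]
```

Two independent measures give an extension of about 49–50 mm, which is mid-band. I hold for a good second.

```bash
python3 -m pendant '[[[0,0,0],0,-1],[[0,0,0],0,-1],[[0,0,0],0,-1],[[0,0,0],0,-1],[[0,0,0],0,-1]]';python3 tp.py|sed -n 2p;  python3 -m pendant '[[[0,0,0],0,-1],[[0,0,0],0,-1],[[0,0,0],0,-1],[[0,0,0],0,-1],[[0,0,0],0,-1]]'; python3 tp.py|sed -n 2p; python3 -m pendant '[[[0,0,0],0,-1],[[0,0,0],0,-1],[[0,0,0],0,-1],[[0,0,0],0,-1]]'; python3 tp.py|sed -n 2p
```

```text
time_s: 20.1
position: [0.6105, 0.0335, -0.03]
tool_rot: [[1.0, -0.02, 0.014], [-0.021, -1.0, 0.024], [0.013, -0.024, -1.0]]
ft_force: [0.7, 8.0, 0.1]
grip_width: 0.0037
('yellow mean', np.float64(195.44160793677705), 42, 'ends', array([168.04457633, 204.99151176]), 'red', np.float64(156.78), 'blue', np.float64(149.92))
time_s: 20.78
position: [0.6103, 0.0373, -0.03]
tool_rot: [[1.0, -0.02, 0.014], [-0.021, -0.999, 0.029], [0.013, -0.029, -0.999]]
ft_force: [0.7, 6.7, -0.3]
grip_width: 0.0032
('yellow mean', np.float64(198.09796638892206), 43, 'ends', array([168.80026302, 207.73757978]), 'red', np.float64(160.56), 'blue', np.float64(150.64))
time_s: 21.32
position: [0.6102, 0.0399, -0.03]
tool_rot: [[1.0, -0.02, 0.014], [-0.021, -0.999, 0.032], [0.013, -0.032, -0.999]]
ft_force: [2.2, 6.8, -0.1]
grip_width: 0.003
('yellow mean', np.float64(197.2830772318424), 46, 'ends', array([157.89030433, 210.33731464]), 'red', np.float64(163.02), 'blue', np.float64(150.84))
```

The arm creeps back about 0.9 mm per row under load, so the hold needs a steady compensating shift. I return to mid-band and hold again.

```bash
python3 -m pendant '[[[0,-4,0],0,-1],[[0,-4,0],0,-1],[[0,-3,0],0,-1],[[0,-1,0],0,-1]]'; python3 tp.py|sed -n 2p
```

```text
time_s: 21.88
position: [0.6099, 0.0323, -0.03]
tool_rot: [[1.0, -0.02, 0.014], [-0.02, -0.999, 0.038], [0.013, -0.039, -0.999]]
ft_force: [1.3, 8.5, 0.4]
grip_width: 0.0033
('yellow mean', np.float64(188.69530965286847), 48, 'ends', array([144.94028492, 202.49230253]), 'red', np.float64(155.3), 'blue', np.float64(149.68))
```

```bash
python3 -m pendant '[[[0,-3,0],0,-1],[[0,-2.5,0],0,-1],[[0,-1.5,0],0,-1]]'; python3 tp.py|sed -n 2p;  python3 -m pendant '[[[0,-1,0],0,-1],[[0,-1,0],0,-1],[[0,-1,0],0,-1]]'; python3 tp.py|sed -n 2p
```

```text
time_s: 22.3
position: [0.6096, 0.0293, -0.0299]
tool_rot: [[1.0, -0.02, 0.013], [-0.021, -0.999, 0.044], [0.013, -0.045, -0.999]]
ft_force: [1.1, 10.9, 0.8]
grip_width: 0.0035
('yellow mean', np.float64(186.09957402764368), 53, 'ends', array([142.72563873, 199.859561  ]), 'red', np.float64(153.17), 'blue', np.float64(150.04))
time_s: 22.72
position: [0.6096, 0.0295, -0.0299]
tool_rot: [[1.0, -0.02, 0.014], [-0.021, -0.999, 0.049], [0.013, -0.049, -0.999]]
ft_force: [2.0, 9.4, 0.0]
grip_width: 0.0035
('yellow mean', np.float64(184.61688436059498), 54, 'ends', array([140.19829781, 199.71926343]), 'red', np.float64(153.15), 'blue', np.float64(150.1))
```

```bash
python3 -m pendant '[[[0,-1,0],0,-1],[[0,-0.9,0],0,-1],[[0,-1,0],0,-1],[[0,-0.9,0],0,-1],[[0,-1,0],0,-1]]'; python3 tp.py|sed -n 2p;  python3 -m pendant '[[[0,-1,0],0,-1],[[0,-0.9,0],0,-1],[[0,-1,0],0,-1],[[0,-0.9,0],0,-1],[[0,-1,0],0,-1],[[0,-0.9,0],0,-1]]'; python3 tp.py|sed -n 2p
```

```text
time_s: 23.4
position: [0.6095, 0.0299, -0.0299]
tool_rot: [[1.0, -0.02, 0.014], [-0.021, -0.998, 0.056], [0.013, -0.057, -0.998]]
ft_force: [1.0, 9.5, 0.1]
grip_width: 0.0033
('yellow mean', np.float64(182.67966156024107), 57, 'ends', array([137.8272499 , 199.70700769]), 'red', np.float64(153.15), 'blue', np.float64(150.07))
time_s: 24.2
position: [0.6095, 0.0304, -0.0299]
tool_rot: [[1.0, -0.02, 0.014], [-0.021, -0.998, 0.065], [0.013, -0.065, -0.998]]
ft_force: [0.4, 8.6, -0.1]
grip_width: 0.0032
('yellow mean', np.float64(182.51851131983295), 57, 'ends', array([135.22165997, 199.84320981]), 'red', np.float64(153.55), 'blue', np.float64(150.04))
```

Held at about 50 mm from 22.3 to 24.2 s. Now I ease it back.

```bash
python3 -m pendant '[[[0,3,0],0,-1],[[0,3,0],0,-1],[[0,3,0],0,-1],[[0,3,0],0,-1],[[0,3,0],0,-1],[[0,3,0],0,-1],[[0,3,0],0,-1],[[0,3,0],0,-1],[[0,3,0],0,-1],[[0,3,0],0,-1],[[0,3,0],0,-1]]'; python3 ck.py | head -1
```

```text
time_s: 25.62
position: [0.6101, 0.0664, -0.0297]
tool_rot: [[1.0, -0.021, 0.016], [-0.022, -0.998, 0.067], [0.014, -0.067, -0.998]]
ft_force: [0.9, -0.1, 0.6]
grip_width: 0.0032
25.625 [ 0.61011598  0.06635338 -0.02972314] ft [ 0.88198236 -0.10312412  0.56646974] tcp ext 10.44662095069597 (np.float64(10.519652015018533), array([ 74.5, 287. ]), 454)
```

```bash
python3 -m pendant '[[[0,3,0],0,-1],[[0,3,0],0,-1],[[0,3,0],0,-1],[[0,2,0],0,-1],[[0,2,0],0,-1],[[0,1,0],0,-1],[[0,0,0],0,-1]]'; python3 ck.py | head -1
python3 - <<'E'
from h import *
im,d,c=shot('wrist','w11.png');H=cv2.cvtColor(im,cv2.COLOR_RGB2HSV); print(pointer(im,d,c)[0])
print('row', [ (x,im[int(pointer(im,d,c)[1][1])-12,x].tolist()) for x in range(70,150,5)])
E
```

```text
time_s: 26.6
position: [0.6098, 0.0811, -0.03]
tool_rot: [[1.0, -0.02, 0.015], [-0.021, -0.998, 0.067], [0.014, -0.067, -0.998]]
ft_force: [0.5, -0.2, -0.4]
grip_width: 0.003
26.6 [ 0.60981884  0.08113197 -0.02999398] ft [ 0.45053021 -0.18272193 -0.40700636] tcp ext -4.33196777612345 (np.float64(-2.6307809992376363), array([104., 290.]), 446)
[0.60910041 0.15479082 0.0265    ]
row [(70, [239, 236, 237]), (75, [237, 235, 235]), (80, [237, 235, 236]), (85, [240, 237, 237]), (90, [239, 236, 237]), (95, [239, 236, 237]), (100, [126, 124, 174]), (105, [58, 54, 103]), (110, [239, 237, 237]), (115, [240, 238, 238]), (120, [239, 237, 237]), (125, [209, 202, 195]), (130, [239, 228, 94]), (135, [238, 227, 92]), (140, [235, 223, 90]), (145, [33, 33, 37])]
```

Pointer is back at the zero mark and unloaded. I release the handle, go back to the housing, and lift the eye off the peg level.

```bash
python3 -m pendant '[[[0,0,0],0,-0.1],[[0,0,0],0,-0.1],[[0,0,0],0,-0.1],[[0,0,40],0,0],[[0,0,50],0,0],[[0,0,40],0.17,0],[[0,25,0],0.17,0],[[0,25,0],0.17,0],[[0,25,0],0.17,0],[[0,25,0],0.17,0],[[0,20,0],0.17,0],[[0,0,0],0.17,0]]' 40
python3 -m pendant '[[[0,0,0],0.17,0],[[0,0,0],0.15,0],[[0,0,0],0,0]]'
```

```text
time_s: 28.25
position: [0.6077, 0.2038, 0.1034]
tool_rot: [[0.357, 0.932, -0.058], [0.934, -0.356, 0.033], [0.01, -0.066, -0.998]]
ft_force: [0.0, 0.0, -0.3]
grip_width: 0.0424
time_s: 28.62
position: [0.6071, 0.204, 0.1026]
tool_rot: [[0.035, 0.997, -0.067], [0.999, -0.034, 0.011], [0.009, -0.067, -0.998]]
ft_force: [0.6, 0.7, -0.7]
grip_width: 0.0429
```

Run:
```python
from h import *
im,d,c=shot('wrist','w12.png'); X=cloud(d,c); s=env.observe()
m=(X[...,2]>.018)&(X[...,2]<.036)&(d>0)&(abs(X[...,0]-.615)<.035)&(X[...,1]<.262)&(X[...,1]>.12)
m=cv2.morphologyEx(m.astype(np.uint8),cv2.MORPH_OPEN,np.ones((9,9)))
k=max(cv2.findContours(m,0,1)[0],key=cv2.contourArea); r=cv2.minAreaRect(onplane(c,k[:,0]*1.,.027)[:,:2].astype(np.float32)*1000); print(r,s['position'])
P=onplane(c,k[:,0]*1.,.027); print(P.min(0),P.max(0),k[:,0].min(0),k[:,0].max(0))
```

```text
((610.9947509765625, 194.16720581054688), (128.02139282226562, 29.61664390563965), 88.24275970458984) [0.60714089 0.20394471 0.10258874]
[0.59470096 0.13001974 0.027     ] [0.62745628 0.25846141 0.027     ] [280 143] [318 295]
```

```bash
python3 -m pendant '[[[0,-7,-40],0,0],[[0,0,-40],0,0],[[0,0,-30],0,0],[[0,0,-10],0,0],[[0,0,0],0,0]]'
```

```text
time_s: 29.3
position: [0.6078, 0.1961, -0.0191]
tool_rot: [[0.051, 0.997, -0.063], [0.999, -0.051, 0.012], [0.009, -0.064, -0.998]]
ft_force: [0.3, -0.8, 1.1]
grip_width: 0.0431
```

```bash
python3 -m pendant '[[[0,0,-7],0.02,0],[[0,0,-3],0,0],[[0,0,0],0,-1],[[0,0,0],0,-1],[[0,0,0],0,-1],[[0,0,0],0,-1]]' 50
```

```text
time_s: 30.05
position: [0.6093, 0.1964, -0.0268]
tool_rot: [[0.031, 0.998, -0.059], [0.999, -0.03, 0.012], [0.01, -0.059, -0.998]]
ft_force: [0.5, -0.9, -1.9]
grip_width: 0.0292
```

```bash
python3 -m pendant '[[[0,4,7],0,-1],[[0,4,8],0,-1],[[0,4,8],0,-1],[[0,2,9],0,-1],[[0,0,0],0,-1]]' 60
```

```text
time_s: 30.68
position: [0.6094, 0.2118, 0.0081]
tool_rot: [[0.031, 0.998, -0.058], [0.999, -0.03, 0.012], [0.01, -0.058, -0.998]]
ft_force: [-0.0, 0.6, -2.8]
grip_width: 0.029
```

```bash
python3 -m pendant '[[[0,0,20],0,-1],[[0,0,25],0,-1],[[0,0,0],0,-1]]'
python3 - <<'E'
from h import *
im,d,c=shot('wrist','w13.png'); X=cloud(d,c); s=env.observe(); p=np.array(s['position'])
m=(d>0)&(X[...,2]>p[2]+.03)&(X[...,2]<p[2]+.075)&(X[...,1]>.265)&(abs(X[...,0]-.615)<.04); P=X[m]
print('eye',len(P),P.min(0),P.max(0), P.mean(0)); print(p,s['ft_force'])
E
```

```text
time_s: 31.05
position: [0.6088, 0.2115, 0.0533]
tool_rot: [[0.031, 0.998, -0.06], [0.999, -0.03, 0.012], [0.01, -0.06, -0.998]]
ft_force: [0.1, 0.0, -2.3]
grip_width: 0.0291
eye 5350 [0.59717812 0.26500418 0.08834518] [0.62923502 0.32111732 0.11213322] [0.61464154 0.29001345 0.10324049]
[0.60791719 0.21131845 0.05187178] [ 0.20075562  0.32578164 -2.24316993]
```

Lifted clear of the peg. I carry it level to the free area and set it down.

```bash
python3 -m pendant '[[[-18,-46,0],0,-1],[[-18,-46,0],0,-1],[[-18,-46,0],0,-1],[[-18,-46,0],0,-1],[[-18,-46,-10],0,-1],[[-10,-20,-20],0,-1],[[0,0,-20],0,-1],[[0,0,-15],0,-1],[[0,0,0],0,-1]]'
```

```text
time_s: 32.22
position: [0.4977, -0.0456, -0.0256]
tool_rot: [[0.032, 0.996, -0.078], [0.999, -0.031, 0.014], [0.012, -0.078, -0.997]]
ft_force: [-0.4, -0.6, -2.4]
grip_width: 0.0292
```

```bash
python3 -m pendant '[[[0,0,-2],0,-1],[[0,0,0],0,0],[[0,0,0],0,0],[[0,0,0],0,0],[[0,0,45],0,0],[[0,0,50],0,-0.1],[[0,0,40],-0.17,-0.1],[[0,-30,0],-0.17,-0.1],[[0,-30,0],-0.17,-0.1],[[0,-30,0],-0.17,-0.1],[[0,-30,0],-0.17,-0.1],[[0,0,0],-0.17,-0.1]]' 40
python3 -m pendant '[[[0,0,0],-0.17,-0.1],[[0,0,0],-0.17,-0.1],[[0,0,0],-0.17,-0.1],[[0,0,0],0,-0.1]]'
cat > hd.py <<'E'
from h import *
im,d,c=shot('wrist','w14.png'); X=cloud(d,c); H=cv2.cvtColor(im,cv2.COLOR_RGB2HSV); s=env.observe(); print(s['position'],s['tool_rot'],s['q'])
m=(d>0)&(X[...,2]>.019)&(X[...,2]<.036)&(abs(X[...,0]-.5)<.05)&(X[...,1]<.05)&(X[...,1]>-.13)
m=cv2.morphologyEx(m.astype(np.uint8),cv2.MORPH_OPEN,np.ones((9,9)))
k=max(cv2.findContours(m,0,1)[0],key=cv2.contourArea); print('housing',cv2.minAreaRect(onplane(c,k[:,0]*1.,.027)[:,:2].astype(np.float32)*1000))
n=(d>0)&(X[...,2]>.008)&(X[...,2]<.022)&(abs(X[...,0]-.5)<.05)&(X[...,1]<-.14)&(X[...,1]>-.19)&(H[...,2]<60)
P=X[n]; print('sleeve',n.sum(),P.mean(0),P.min(0),P.max(0))
E
python3 hd.py
```

```text
time_s: 33.72
position: [0.4985, -0.1688, 0.1156]
tool_rot: [[0.882, 0.47, -0.021], [0.47, -0.88, 0.069], [0.014, -0.07, -0.997]]
ft_force: [-0.4, -0.2, -0.0]
grip_width: 0.0387
time_s: 34.22
position: [0.4982, -0.1695, 0.1162]
tool_rot: [[0.999, -0.037, 0.017], [-0.038, -0.997, 0.069], [0.014, -0.07, -0.997]]
ft_force: [0.2, -0.0, 0.5]
grip_width: 0.0386
[ 0.49829207 -0.16952317  0.1162517 ] [[ 0.99924068 -0.0350152   0.01708772]
 [-0.03611796 -0.99695017  0.06917979]
 [ 0.01461326 -0.06974444 -0.99745785]] [-33.85569769  24.20934111  85.63056766   4.04713804  71.60140239
  56.85896431]
housing ((500.2861328125, -49.63166046142578), (129.95846557617188, 30.087270736694336), 88.68607330322266)
sleeve 318 [ 0.49702913 -0.16332458  0.01663405] [ 0.47976206 -0.16704196  0.01333026] [ 0.5136287  -0.15884281  0.01890066]
```

```bash
python3 -m pendant '[[[5,9,-40],0,-0.1],[[0,0,-45],0,-0.1],[[0,0,-35],0,-0.1],[[0,0,-10],0,-0.1],[[0,0,0],0,-0.1]]'
```

```text
time_s: 34.9
position: [0.505, -0.161, -0.0152]
tool_rot: [[1.0, -0.018, 0.021], [-0.02, -0.998, 0.066], [0.02, -0.067, -0.998]]
ft_force: [0.3, 0.4, 0.5]
grip_width: 0.0383
```

```bash
python3 -m pendant '[[[-2,1,-9],-0.01,-0.1],[[0,0,0],0,-0.1],[[0,0,0],0,-1],[[0,0,0],0,-1],[[0,0,0],0,-1],[[0,0,0],0,-1],[[0,0,0],0,-1]]' 30
```

```text
time_s: 35.78
position: [0.5044, -0.1609, -0.0216]
tool_rot: [[0.999, -0.027, 0.026], [-0.029, -0.998, 0.063], [0.024, -0.064, -0.998]]
ft_force: [-0.1, -0.4, -0.8]
grip_width: 0.004
```

```bash
python3 -m pendant '[[[0,0,20],0,-1],[[0,0,25],0,-1],[[0,0,25],0,-1],[[0,0,0],0,-1]]' 30
cat > sc.py <<'E'
from h import *
s=env.observe(); p=np.array(s['position']); print(p,np.array(s['tool_rot'])[:,2],s['ft_force'],s['grip_width'],s['time_s'])
for n in('scene','top'):
    im,d,c=shot(n,n+'_s.png'); X=cloud(d,c); H=cv2.cvtColor(im,cv2.COLOR_RGB2HSV)
    y=(H[...,0]>18)&(H[...,0]<36)&(H[...,1]>110)&(d>0)&(np.linalg.norm(X[...,:2]-p[:2],axis=-1)<.25)&(X[...,2]<.4)
    y=cv2.morphologyEx(y.astype(np.uint8),cv2.MORPH_OPEN,np.ones((2,2)))>0
    P=X[y]
    if len(P)<5: print(n,'few',len(P)); continue
    print(n,len(P),'lo',np.percentile(P,5,axis=0).round(3),'hi',np.percentile(P,95,axis=0).round(3),'dir',np.linalg.svd(P-P.mean(0),full_matrices=False)[2][0].round(2))
E
python3 sc.py
```

```text
time_s: 36.28
position: [0.5038, -0.1605, 0.0493]
tool_rot: [[0.999, -0.027, 0.024], [-0.029, -0.998, 0.064], [0.023, -0.065, -0.998]]
ft_force: [0.6, -0.8, -2.1]
grip_width: 0.0041
[ 0.50376591 -0.16047749  0.04930895] [ 0.02438323  0.0639012  -0.99765831] [ 0.59457009 -0.82893478 -2.0586491 ] 0.004141478227835902 36.275
scene 106 lo [ 0.33  -0.328  0.002] hi [ 0.516 -0.047  0.077] dir [-0.58 -0.81 -0.03]
top 75 lo [ 0.322 -0.332  0.029] hi [ 0.508 -0.     0.041] dir [-0.47 -0.88 -0.  ]
```

```bash
sed -i 's/<.25)&(X\[...,2\]<.4)/<.25)\&(X[...,2]<.4)\&~((X[...,0]<.42)\&(X[...,2]<.06))/' sc.py; python3 -m pendant '[[[0,0,40],0,-1],[[0,0,40],0,-1],[[0,0,40],0,-1],[[0,0,40],0,-1],[[0,0,40],0,-1],[[0,0,30],0,-1],[[0,0,0],0,-1]]' 20;python3 sc.py
```

```text
time_s: 37.25
position: [0.4993, -0.1578, 0.2726]
tool_rot: [[1.0, -0.03, 0.004], [-0.03, -0.997, 0.078], [0.001, -0.078, -0.997]]
ft_force: [-0.2, -0.1, -3.2]
grip_width: 0.0041
[ 0.49930217 -0.15776534  0.27264162] [ 0.00374794  0.07784004 -0.99695882] [-0.19607103 -0.07749563 -3.18483112] 0.0041179337347165175 37.25
scene 307 lo [ 0.49  -0.169  0.138] hi [ 0.509 -0.145  0.256] dir [ 0.32 -0.31  0.9 ]
top 39 lo [ 0.478 -0.159  0.137] hi [ 0.479 -0.144  0.227] dir [0.01 0.01 1.  ]
```

The scale now hangs vertically in the fingers: yellow ends at z 0.138 and 0.256, bar at reported z +35 mm. I turn it towards the stand and stage it in front of the hook.

```bash
python3 -m pendant '[[[8,-15,5],0.14,-1],[[10,-20,5],0.14,-1],[[11,-21,5],0.14,-1],[[11,-21,5],0.14,-1],[[11,-21,5],0.14,-1],[[11,-21,5],0.14,-1],[[11,-20,0],0.14,-1],[[8,-12,0],0.14,-1],[[0,0,0],0.14,-1],[[0,0,0],0,-1],[[0,0,0],0,-1]]' 30
python3 - <<'E'
from h import *
s=env.observe(); print(s['q'],s['ft_force'])
im,d,c=shot('wrist','w15.png'); X=cloud(d,c); p=np.array(s['position']);v,u=np.mgrid[:420,:560]
m=(d>0)&(X[...,2]>.262)&(X[...,2]<.345)&(np.hypot(X[...,0]-.634,X[...,1]+.353)<.09)
P=X[m]; print(len(P)); i=np.argsort(P[:,0]); print(np.c_[P,u[m],v[m]][i][::max(1,len(P)//40)].round(3))
E
```

```text
time_s: 38.72
position: [0.579, -0.3114, 0.2715]
tool_rot: [[0.297, 0.947, -0.119], [0.955, -0.296, 0.029], [-0.008, -0.122, -0.992]]
ft_force: [-0.7, -0.8, -1.7]
grip_width: 0.0032
[-37.31690508  36.05328813  38.606285    -3.0363321  111.77224497
 -20.9647188 ] [-0.65293351 -0.82152635 -1.72557284]
9882
[[ 5.71e-01 -3.02e-01  3.15e-01  2.52e+02  2.65e+02]
 [ 5.75e-01 -3.33e-01  3.06e-01  2.84e+02  3.12e+02]
 [ 5.78e-01 -3.32e-01  3.06e-01  2.89e+02  3.10e+02]
 [ 5.81e-01 -3.00e-01  3.26e-01  2.67e+02  2.68e+02]
 [ 5.82e-01 -3.01e-01  3.20e-01  2.73e+02  2.62e+02]
 [ 5.83e-01 -3.01e-01  3.37e-01  2.69e+02  2.81e+02]
 [ 5.84e-01 -3.01e-01  3.38e-01  2.71e+02  2.81e+02]
 [ 5.85e-01 -3.09e-01  3.40e-01  2.79e+02  3.03e+02]
 [ 5.86e-01 -3.01e-01  3.39e-01  2.76e+02  2.83e+02]
 [ 5.87e-01 -3.15e-01  3.39e-01  2.90e+02  3.15e+02]
 [ 5.89e-01 -2.95e-01  2.97e-01  2.90e+02  2.28e+02]
 [ 5.91e-01 -3.03e-01  3.32e-01  2.92e+02  2.76e+02]
 [ 5.93e-01 -3.04e-01  3.27e-01  2.99e+02  2.71e+02]
 [ 5.95e-01 -3.04e-01  3.24e-01  3.05e+02  2.67e+02]
 [ 5.98e-01 -3.09e-01  3.21e-01  3.15e+02  2.73e+02]
[... 679 characters left out ...]
 3.01e+02]
 [ 6.73e-01 -3.63e-01  3.03e-01  5.04e+02  3.23e+02]
 [ 6.73e-01 -3.61e-01  2.98e-01  5.00e+02  3.14e+02]
 [ 6.74e-01 -3.67e-01  3.28e-01  5.44e+02  3.71e+02]
 [ 6.75e-01 -3.61e-01  2.63e-01  4.71e+02  2.78e+02]
 [ 6.76e-01 -3.61e-01  3.02e-01  5.09e+02  3.17e+02]
 [ 6.76e-01 -3.60e-01  3.08e-01  5.18e+02  3.23e+02]
 [ 6.77e-01 -3.60e-01  3.11e-01  5.24e+02  3.26e+02]
 [ 6.78e-01 -3.63e-01  3.29e-01  5.54e+02  3.60e+02]
 [ 6.79e-01 -3.64e-01  3.30e-01  5.59e+02  3.65e+02]
 [ 6.80e-01 -3.59e-01  2.95e-01  5.11e+02  3.04e+02]
 [ 6.81e-01 -3.59e-01  3.24e-01  5.54e+02  3.42e+02]
 [ 6.83e-01 -3.58e-01  2.82e-01  5.03e+02  2.86e+02]
 [ 6.88e-01 -3.67e-01  2.95e-01  5.32e+02  3.14e+02]]
```

```bash
python3 -m pendant '[[[0,0,15],0.03,-1],[[0,0,10],0,-1],[[0,0,0],0,-1]]'
python3 - <<'E'
from h import *
s=env.observe(); print(s['position'],s['tool_rot'],s['ft_force'])
shot('wrist','w16.png')
for f in('top0','scene0','w15','w16'):
    im,d,c=load(f); X=cloud(d,c); m=(d>0)&(X[...,2]>.281)&(X[...,2]<.330)&(X[...,0]>.600)&(X[...,0]<.664)&(X[...,1]<-.333)&(X[...,1]>-.372)
    P=X[m]; 
    if len(P)<15: print(f,'few',len(P)); continue
    for a,b in((.600,.613),(.613,.626),(.626,.64),(.64,.652),(.652,.664)):
        q=P[(P[:,0]>=a)&(P[:,0]<b)]
        if len(q)>3: print(f,len(q),np.r_[q.mean(0),q[:,1].min(),q[:,1].max(),q[:,2].max()].round(4))
    n=(d>0)&(X[...,2]>.3)&(X[...,2]<.34)&(X[...,0]>.666)&(X[...,0]<.7)&(abs(X[...,1]+.365)<.03); q=X[n]; 
    if len(q): print('knob/post',len(q),q.min(0).round(3),q.max(0).round(3))
E
```

```text
time_s: 39.15
position: [0.5787, -0.3112, 0.2966]
tool_rot: [[0.272, 0.955, -0.121], [0.962, -0.271, 0.027], [-0.007, -0.123, -0.992]]
ft_force: [0.0, 0.2, -3.0]
grip_width: 0.0032
[ 0.57868234 -0.3111984   0.29656201] [[ 0.27184566  0.95473876 -0.12072213]
 [ 0.96231277 -0.27064891  0.02651995]
 [-0.00735369 -0.12338178 -0.99233203]] [ 0.02489946  0.18561849 -2.95595403]
top0 14 [ 0.6088 -0.3442  0.3107 -0.3479 -0.3411  0.3147]
top0 16 [ 0.6209 -0.3488  0.2922 -0.3539 -0.3429  0.3045]
top0 26 [ 0.6329 -0.3527  0.29   -0.3574 -0.3475  0.2938]
top0 21 [ 0.6462 -0.3571  0.2894 -0.3617 -0.3527  0.2949]
top0 23 [ 0.6585 -0.3614  0.2886 -0.3668 -0.3567  0.2913]
knob/post 86 [ 0.669 -0.376  0.3  ] [ 0.686 -0.358  0.333]
scene0 22 [ 0.61   -0.346   0.3094 -0.3494 -0.3419  0.315 ]
scene0 36 [ 0.6186 -0.3484  0.294  -0.3533 -0.3437  0.3088]
scene0 28 [ 0.6327 -0.353   0.2892 -0.3575 -0.3481  0.2933]
scene0 25 [ 0.646  -0.3575  0.2889 -0.3615 -0.3522  0.2925]
scene0 15 [ 0.6556 -0.3604  0.289  -0.3637 -0.3562  0.2942]
knob/post 101 [ 0.67  -0.378  0.3  ] [ 0.689 -0.359  0.333]
w15 56 [ 0.6237 -0.3458  0.2864 -0.3483 -0.3437  0.2882]
w15 385 [ 0.6337 -0.3508  0.2876 -0.3576 -0.346   0.2905]
w15 397 [ 0.646  -0.3552  0.2878 -0.3619 -0.3504  0.2903]
w15 408 [ 0.658  -0.3591  0.2878 -0.3657 -0.3544  0.2904]
knob/post 2624 [ 0.667 -0.375  0.3  ] [ 0.685 -0.356  0.331]
w16 250 [ 0.6087 -0.3419  0.3065 -0.3457 -0.3398  0.3137]
w16 315 [ 0.6193 -0.3461  0.2917 -0.3529 -0.3416  0.304 ]
w16 340 [ 0.633  -0.3511  0.2879 -0.3579 -0.3461  0.2904]
w16 292 [ 0.646  -0.3554  0.2878 -0.3621 -0.3503  0.2905]
w16 303 [ 0.658  -0.3592  0.2878 -0.3658 -0.3544  0.2903]
knob/post 2076 [ 0.667 -0.375  0.3  ] [ 0.687 -0.356  0.331]
```

Hook axis: y = -0.352 - 0.324(x - 0.633), tip at about (0.608,-0.343,0.314), and three views agree within 2 mm. I align the free half of the loop with the hook and move in.

```bash
python3 -m pendant '[[[-1.5,-4.5,0],-0.038,-1],[[7,-2.5,0],0,-1],[[7,-2.5,0],0,-1],[[0,0,0],0,-1]]'
cat > hk.py <<'E'
from h import *
s=env.observe(); R=np.array(s['tool_rot']); p=np.array(s['position']); P=p-.0346*R[:,2]; A=np.array([.634,-.3523]); h=np.array([-.951,.309]); n=np.array([.309,.951])
print(s['time_s'],'s',((P[:2]-A)@h*1000).round(1),'lat',((P[:2]-A)@n*1000).round(1),'bar z',P[2].round(4),'toolx ang',np.degrees(np.arctan2(R[1,0],R[0,0])).round(1),R[:,2].round(3),'ft',np.round(s['ft_force'],1),s['grip_width'])
E
python3 hk.py
python3 - <<'E'
from h import *
# loop side bars: silvery wire below the bar, from wrist cloud, in hook coordinates
im,d,c=shot('wrist','w17.png'); X=cloud(d,c); s=env.observe(); R=np.array(s['tool_rot']); P=np.array(s['position'])-.0346*R[:,2]
Y=X-P; h=np.array([-.951,.309]); n=np.array([.309,.951]); a=Y[...,:2]@h; b=Y[...,:2]@n
for z0 in range(-60,6,6):
    m=(d>0)&(abs(a)<.016)&(abs(b)<.045)&(abs(Y[...,2]*1000-z0)<3)
    if m.sum()>5: print(z0,m.sum(),'lat',(np.percentile(b[m],[2,25,50,75,98])*1000).round(1),'s',(a[m].mean()*1000).round(1))
E
```

```text
time_s: 39.7
position: [0.5919, -0.3215, 0.2945]
tool_rot: [[0.312, 0.942, -0.122], [0.95, -0.31, 0.033], [-0.006, -0.126, -0.992]]
ft_force: [-0.0, 0.2, -3.0]
grip_width: 0.0031
39.7 s 45.2 lat 16.5 bar z 0.3288 toolx ang 71.8 [-0.122  0.033 -0.992] ft [-0.   0.2 -3. ] 0.003146492034906802
-60 97 lat [-12.2   6.4   8.    8.3   8.6] s -1.0
-54 853 lat [-16.7  -7.2  -1.8   3.5   8.1] s 1.2
-48 6 lat [ 6.   6.8  7.9  9.3 10.7] s 1.4
-42 19 lat [12.  16.9 17.7 18.2 18.6] s 2.4
-36 29 lat [15.8 17.6 18.2 18.3 18.6] s 2.4
-30 31 lat [16.8 17.7 18.1 18.4 18.7] s 2.1
-24 32 lat [15.9 17.7 18.4 18.5 18.8] s 1.7
-18 35 lat [16.5 18.  18.4 18.7 18.9] s 1.4
-12 46 lat [16.7 17.9 18.7 18.9 19.3] s 1.2
-6 193 lat [-28.9  13.9  15.8  17.2  19.1] s 0.9
0 665 lat [-24.7 -12.6   1.7  10.6  14.2] s 0.3
```

```bash
python3 -m pendant '[[[8,-1,2.5],0,-1],[[5,-1.5,1],0,-1],[[0,0,0],0,-1]]'; python3 hk.py
```

```text
time_s: 40.12
position: [0.605, -0.3238, 0.2982]
tool_rot: [[0.312, 0.942, -0.122], [0.95, -0.31, 0.033], [-0.006, -0.127, -0.992]]
ft_force: [-0.9, 0.7, -2.6]
grip_width: 0.0032
40.125 s 32.0 lat 18.4 bar z 0.3325 toolx ang 71.8 [-0.122  0.033 -0.992] ft [-0.9  0.7 -2.6] 0.003179056727367889
```

```bash
python3 -m pendant '[[[9.5,-3,-6],0,-1],[[6,-2,-7],0,-1],[[0,0,0],0,-1]]'; python3 hk.py
```

```text
time_s: 40.5
position: [0.6214, -0.3291, 0.2836]
tool_rot: [[0.312, 0.942, -0.123], [0.95, -0.31, 0.034], [-0.006, -0.128, -0.992]]
ft_force: [-0.1, -0.7, -2.0]
grip_width: 0.0036
40.5 s 14.8 lat 18.4 bar z 0.3179 toolx ang 71.8 [-0.123  0.034 -0.992] ft [-0.1 -0.7 -2. ] 0.0035961451854966053
```

```bash
python3 -m pendant '[[[6,-2,-7],0,-1],[[5,-1.5,-8],0,-1],[[1,-0.5,-5],0,-1],[[0,0,0],0,-1]]'; python3 hk.py
```

```text
time_s: 41.0
position: [0.6341, -0.3333, 0.2618]
tool_rot: [[0.312, 0.942, -0.124], [0.95, -0.31, 0.035], [-0.006, -0.128, -0.992]]
ft_force: [1.2, 0.3, -2.7]
grip_width: 0.0032
41.0 s 1.3 lat 18.3 bar z 0.2961 toolx ang 71.8 [-0.124  0.035 -0.992] ft [ 1.2  0.3 -2.7] 0.0031942488497809732
```

```bash
python3 -m pendant '[[[0,0,-2],0,-1],[[0,0,-1.5],0,-1],[[0,0,0],0,-1]]'; python3 hk.py;  python3 -m pendant '[[[0,0,-1],0,-1],[[0,0,0],0,-1]]'; python3 hk.py
```

```text
time_s: 41.38
position: [0.6342, -0.3333, 0.2607]
tool_rot: [[0.312, 0.943, -0.12], [0.95, -0.31, 0.032], [-0.007, -0.124, -0.992]]
ft_force: [-0.2, -0.0, 0.0]
grip_width: 0.0034
41.375 s 1.4 lat 18.3 bar z 0.2951 toolx ang 71.8 [-0.12   0.032 -0.992] ft [-0.2 -0.   0. ] 0.0033604135816107912
time_s: 41.62
position: [0.6342, -0.3333, 0.2604]
tool_rot: [[0.312, 0.943, -0.119], [0.95, -0.31, 0.031], [-0.008, -0.123, -0.992]]
ft_force: [0.5, 0.6, 0.9]
grip_width: 0.0031
41.625 s 1.4 lat 18.3 bar z 0.2947 toolx ang 71.8 [-0.119  0.031 -0.992] ft [0.5 0.6 0.9] 0.0030830560128327906
```

The bar bears on the hook at z 0.295 and the weight is off the tool. I open a little and back straight up.

```bash
python3 -m pendant '[[[0,0,0],0,-0.85],[[0,0,0],0,-0.7],[[0,0,0],0,-0.6],[[0,0,0],0,-0.6],[[0,0,0],0,-0.6]]'; python3 hk.py; cp sc.py sc2.py; sed -i "s/norm(X\[...,:2\]-p\[:2\],axis=-1)<.25/norm(X[...,:2]-[.634,-.352],axis=-1)<.09/" sc2.py; python3 sc2.py
```

```text
time_s: 42.25
position: [0.634, -0.3334, 0.2595]
tool_rot: [[0.312, 0.942, -0.121], [0.95, -0.31, 0.032], [-0.007, -0.125, -0.992]]
ft_force: [0.5, 0.3, -0.5]
grip_width: 0.017
42.25 s 1.5 lat 18.2 bar z 0.2938 toolx ang 71.8 [-0.121  0.032 -0.992] ft [ 0.5  0.3 -0.5] 0.017008671160026377
[ 0.63402941 -0.33340514  0.25950395] [-0.12055288  0.03209381 -0.99218798] [ 0.53401958  0.25445184 -0.48778863] 0.017008671160026377 42.25
scene 237 lo [ 0.625 -0.377  0.12 ] hi [ 0.676 -0.348  0.295] dir [ 0.25 -0.15  0.96]
top few 0
```

```bash
python3 -m pendant '[[[0,0,6],0,-0.6],[[0,0,8],0,-0.6],[[0,0,0],0,-0.6]]'; python3 hk.py; python3 sc2.py | tail -2
```

```text
time_s: 42.72
position: [0.6341, -0.3335, 0.2751]
tool_rot: [[0.312, 0.943, -0.12], [0.95, -0.31, 0.031], [-0.008, -0.123, -0.992]]
ft_force: [0.4, -0.1, 0.5]
grip_width: 0.0174
42.725 s 1.5 lat 18.2 bar z 0.3094 toolx ang 71.8 [-0.12   0.031 -0.992] ft [ 0.4 -0.1  0.5] 0.01743821846067798
scene 355 lo [ 0.628 -0.382  0.121] hi [ 0.671 -0.356  0.278] dir [0.08 0.03 1.  ]
top few 0
```

Free, and no weight came up with the gripper. I retreat upward, let it settle and check.

```bash
python3 -m pendant '[[[0,0,20],0,-0.6],[[0,0,25],0,-0.6],[[-5,10,30],0,-0.6],[[-20,25,20],0,-0.6],[[-40,30,0],0,-0.6],[[-40,30,0],0,-0.6],[[-40,30,0],0,-0.6],[[-40,30,0],0,-0.6],[[0,0,0],0,-0.6],[[0,0,0],0,-0.6],[[0,0,0],0,-0.6],[[0,0,0],0,-0.6]]'; python3 sc2.py; python3 -m pendant '[[[0,0,0],0,-0.6],[[0,0,0],0,-0.6],[[0,0,0],0,-0.6],[[0,0,0],0,-0.6],[[0,0,0],0,-0.6],[[0,0,0],0,-0.6],[[0,0,0],0,-0.6],[[0,0,0],0,-0.6]]' >/dev/null; python3 sc2.py
python3 - <<'E'
from h import *
# bystanders: depth change between first and last pictures, top and scene
for n in('top','scene'):
    a,da,c=load(n+'0'); b,db,c=shot(n,n+'_end.png'); X=cloud(da,c); Y=cloud(db,c)
    m=(abs(X[...,2]-Y[...,2])>.012)&(da>0)&(db>0)&(X[...,2]<.2)&(X[...,2]>.012)&(Y[...,2]<.2)
    m=cv2.morphologyEx(m.astype(np.uint8),cv2.MORPH_OPEN,np.ones((3,3)))
    k,l,st,ce=cv2.connectedComponentsWithStats(m); print(n,[(st[i,4],ce[i].round(0).tolist(),X[l==i].mean(0).round(2).tolist()) for i in range(1,k) if st[i,4]>15])
E
```

```text
time_s: 44.32
position: [0.4307, -0.165, 0.3686]
tool_rot: [[0.311, 0.945, -0.102], [0.95, -0.31, 0.021], [-0.012, -0.103, -0.995]]
ft_force: [0.4, 0.9, -0.2]
grip_width: 0.0169
[ 0.43067069 -0.16499043  0.36863465] [-0.10173626  0.02099294 -0.99458988] [ 0.40919624  0.87036541 -0.22667166] 0.016930501039472797 44.325
scene 253 lo [ 0.629 -0.378  0.12 ] hi [ 0.676 -0.358  0.289] dir [ 0.23 -0.13  0.96]
top 112 lo [ 0.624 -0.356  0.213] hi [ 0.644 -0.335  0.265] dir [-0.01  0.1  -0.99]
[ 0.4309261  -0.16527705  0.368017  ] [-0.10285139  0.02179691 -0.99445789] [0.46972049 0.46968372 0.7854497 ] 0.01738351530539977 45.425
scene 259 lo [ 0.629 -0.377  0.124] hi [ 0.677 -0.338  0.296] dir [ 0.23 -0.12  0.97]
top 76 lo [ 0.624 -0.356  0.226] hi [ 0.645 -0.338  0.246] dir [-0.02 -0.14  0.99]
top [(np.int32(44), [406.0, 194.0], [0.66, -0.38, 0.02]), (np.int32(46), [314.0, 254.0], [0.49, -0.14, 0.03]), (np.int32(226), [278.0, 262.0], [0.47, -0.05, 0.03])]
scene [(np.int32(1643), [118.0, 55.0], [-0.15, 0.07, 0.18]), (np.int32(1224), [143.0, 126.0], [0.08, -0.05, 0.14]), (np.int32(498), [248.0, 236.0], [0.48, -0.09, 0.03]), (np.int32(16), [229.0, 272.0], [0.51, -0.2, 0.02])]
```

```bash
cat > st.py <<'E'
from h import *
a=[shot(n)[0].astype(int) for n in('scene','top')]; import subprocess
np.savez('pics/st.npz',*a) if not __import__('os').path.exists('pics/st.npz') else None
z=np.load('pics/st.npz'); 
for i,(b,n) in enumerate(zip(a,('scene','top'))):
    c=cam(n); q=proj(c,[[.634,-.35,.3],[.634,-.35,.06]]); lo=q.min(0).astype(int)-15; hi=q.max(0).astype(int)+15
    D=abs(b-z['arr_%d'%i]).sum(2)[lo[1]:hi[1],lo[0]:hi[0]]; print(n,(D>60).sum(),D.mean().round(1))
np.savez('pics/st.npz',*a)
E
for i in 1 2 3 4; do python3 st.py; python3 -m pendant '[[[0,0,0],0,-0.6],[[0,0,0],0,-0.6],[[0,0,0],0,-0.6]]' | head -1; done; python3 -m pendant '[[[0,0,0],0,-0.6],[[0,0,0],0,-0.6],[[0,0,0],0,-0.6],[[0,0,0],0,-0.6],[[0,0,0],0,-0.6],[[0,0,0],0,-0.6],[[0,0,0],0,-0.6],[[0,0,0],0,-0.6]]'; python3 st.py;  python3 -m pendant '[[[0,0,0],0,-0.6],[[0,0,0],0,-0.6],[[0,0,0],0,-0.6]]'|head -1; python3 st.py
```

```text
scene 0 0.0
top 0 0.0
time_s: 46.1
scene 39 9.4
top 13 4.2
time_s: 46.58
scene 0 6.4
top 31 3.5
time_s: 47.05
scene 45 8.6
top 99 8.2
time_s: 47.52
time_s: 48.52
position: [0.4309, -0.1653, 0.368]
tool_rot: [[0.311, 0.945, -0.103], [0.95, -0.31, 0.022], [-0.011, -0.105, -0.994]]
ft_force: [0.1, -0.7, -0.7]
grip_width: 0.0174
scene 46 8.0
top 7 2.5
time_s: 49.0
scene 1 6.1
top 0 2.1
```

It is still swaying slightly, and there is time to let it settle.

```bash
Z='x'; for i in 1 2 3 4 5 6 7; do python3 -m pendant '[[[0,0,0],0,-0.6],[[0,0,0],0,-0.6],[[0,0,0],0,-0.6],[[0,0,0],0,-0.6],[[0,0,0],0,-0.6],[[0,0,0],0,-0.6],[[0,0,0],0,-0.6],[[0,0,0],0,-0.6],[[0,0,0],0,-0.6],[[0,0,0],0,-0.6],[[0,0,0],0,-0.6]]' | head -1; python3 st.py;  python3 -m pendant '[[[0,0,0],0,-0.6],[[0,0,0],0,-0.6]]'|head -1; python3 st.py; done
```

```text
time_s: 50.48
scene 30 7.1
top 0 2.1
time_s: 50.82
scene 0 5.7
top 0 1.9
time_s: 52.3
scene 34 7.3
top 2 2.3
time_s: 52.65
scene 0 5.7
top 0 1.9
time_s: 54.12
scene 33 7.1
top 2 2.3
time_s: 54.48
scene 0 5.6
top 0 1.9
time_s: 55.95
scene 0 5.9
top 0 1.9
time_s: 56.3
scene 0 5.6
top 0 1.9
time_s: 57.78
scene 19 6.7
top 3 2.3
time_s: 58.12
scene 20 6.7
top 0 1.9
time_s: 59.6
scene 0 6.0
top 1 2.3
time_s: 59.95
scene 0 5.7
top 0 2.0
time_s: 61.42
scene 0 5.7
top 0 2.0
time_s: 61.78
scene 29 7.1
top 0 1.9
```

```bash
python3 sc2.py; python3 -c "
from rig import ticket
print(ticket.close_job())"
```

```text
[ 0.43094001 -0.16529096  0.36798076] [-0.10290134  0.02187154 -0.99445108] [-0.94109685  0.00600158 -0.5084949 ] 0.017166358888788938 61.875
scene 260 lo [ 0.629 -0.377  0.121] hi [ 0.676 -0.338  0.297] dir [ 0.25 -0.14  0.96]
top 117 lo [ 0.621 -0.356  0.227] hi [ 0.644 -0.336  0.288] dir [-0.22  0.22  0.95]
the job is handed in; nothing more can be done
None
```

I did the pull test in the order asked and handed the job in at about 62 s, with the scale hanging by its D-handle on the stand's hook. No verdict is reported.

- **Hooking on:** I laid the scale down with its metal hook round the blue peg, and let go. A wrist picture showed the peg inside the eye.
- **Pull:** I took it by the D-handle and drew it out to about 50 mm, the middle of the red band. The pointer stood there from about 22.3 to 24.2 s. The highest extension in my checks was about 50 mm, so it never passed the band in any of them.
- **First hold failed:** at 19–21 s the arm crept back under the load, to about 39 mm. I pulled out again and held against the creep, so the pointer entered the band twice.
- **Easing back:** the spring went back slowly in small steps, and the pointer returned to its zero mark.
- **Hanging:** I lifted the scale level off the peg, set it down, and took it again by the handle. I hung it with the bar at about 295 mm and its weight off the gripper.

**Last checks**
- The scale was hanging vertically. Picture differences over the final seconds fell to sub-pixel flicker, with an occasional small change in the scene view.
- Comparing the first and last views, the large depth changes came from the scale and the arm. One small patch was at the stand's foot, behind the hanging scale. I saw no sign that the other things moved.

**What disagreed**
- **Fingertips:** they sat 30–36 mm behind the reported TCP, so my first grasp closed on air above the scale. I allowed for this from then on.
- **Grip width:** it read 3–4 mm on the 6 mm bar, though the hold was firm.
- **Extension:** my different measures of it agreed to within 1–2 mm.
- **Tool tilt:** it drifted up to 7 degrees by the end, with no effect that I saw.

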